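# Fetch the chisel from behind the tools on the carver's tray

### The job

Clear the mallet, the honing stone and the jar off the wooden tray and stand them upright on the black rubber mat, all three together, leaving the chisel where it lies until they are there. Then fetch the chisel from behind them and lay it, centred, in the two notches of the chisel rest. Finally put the three back upright, each squarely on the same pad where it stood at the start, the honing stone facing as before; knock nothing over and leave the brush and the offcut alone.

Things in the scene. Friction and masses are not known exactly. Their poses are not given: they have to be found in the camera images.
- tray: Fixed plywood board 220 (x) x 280 (y) x 12 mm; origin: centre of its underside, z up. Three cork pads (74 mm across, tops 14 mm above the bench) at x = -45, y = -85, 0, +85 mm; mallet, honing stone and jar stand centred on them, order varies. The chisel lies on the bare board (12 mm) near x = +38. A lip along the +x edge: inner face at x = +100, top 22 mm above the bench.
- mat: Fixed black rubber mat, 280 (x) x 130 (y) x 4 mm, on one side of the tray (left or right varies); origin at the centre of its underside, z up. The side area: there is room for the three things in a row along its x axis, about 90 mm apart.
- rest: Fixed wooden chisel rest at the tray's other side: base 130 (x) x 70 (y) x 10 mm, two uprights 14 mm thick at x = -55 and +55 mm (96 mm free between them for fingers), each with a notch at y = 0: flat floor 35 mm above the bench and 20 mm wide, widening to 46 mm at the top, 54 mm above the bench. The chisel lies along x in both. Origin: centre of the underside, z up.
- mallet: Stone carver's round mallet standing on its head, 170 mm tall: dark iron head 62 mm across and 66 mm high, above it an upright plain wooden handle 26 mm across, from 66 to 170 mm above the foot. About 0.55 kg. Origin at the centre of the underside, z up along the handle.
- honestone: Honing stone standing on end: block 45 (x) x 50 (y) x 115 mm high, grey below and ochre on top, about 0.5 kg. Origin at the centre of its underside, z up; at the start its x axis points along the tray's x axis (within 5 degrees).
- jar: Closed round white jar with a steel cap, 56 mm across, 100 mm high, about 0.3 kg. Origin at the centre of its underside, z up.
- chisel: Steel stone chisel lying flat, 180 mm long: shank 14 x 14 mm square, from x = -90 to +60 mm, then a flat blade 20 mm wide and 6 mm thick to x = +90 mm. Its length is the x axis; origin at mid-length on the underside, z up. About 0.2 kg. At the start it lies across the tray, roughly along the tray's y axis. Either end may point either way in the rest.
- brush: Bystander: small wooden-handled brush, 150 mm long, lying on the left at the back.
- offcut: Bystander: dark slate offcut, about 95 x 50 x 25 mm, lying on the right at the back; origin under the middle of its larger part.

How it is judged:
On the way, in this order (a step that is already met when the one before it is completed fails the run):
1. mallet, honing stone and jar stand upright together on the mat, let go, and the chisel has not been taken yet (x of mallet in the frame of mat between -0.135 and 0.135 m and y of mallet in the frame of mat between -0.062 and 0.062 m and z of mallet in the frame of mat between -0.001 and 0.01 m and angle between each of mallet, honestone, jar's own z axis and vertical below 0.12 rad and linear speed of each of mallet, honestone, jar below 0.03 m/s and contact force between the fingers and mallet below 0.2 N and x of honestone in the frame of mat between -0.135 and 0.135 m and y of honestone in the frame of mat between -0.062 and 0.062 m and z of honestone in the frame of mat between -0.001 and 0.01 m and contact force between the fingers and honestone below 0.2 N and x of jar in the frame of mat between -0.135 and 0.135 m and y of jar in the frame of mat between -0.062 and 0.062 m and z of jar in the frame of mat between -0.001 and 0.01 m and contact force between the fingers and jar below 0.2 N and distance of chisel from where it was at the start of the episode below 0.03 m), for 0.2 s.
2. the chisel lies centred in both notches of the rest, let go (x of chisel in the frame of rest between -0.015 and 0.015 m and y of chisel in the frame of rest between -0.01 and 0.01 m and z of chisel in the frame of rest between 0.03 and 0.041 m and angle between the x axis of chisel and the x axis of rest, either way round below 0.12 rad and linear speed of chisel below 0.03 m/s and contact force between the fingers and chisel below 0.2 N), for 0.2 s.
3. mallet, honing stone and jar stand again where they stood at the start (distance of each of mallet, honestone, jar from where it was at the start of the episode below 0.015 m and angle between each of mallet, honestone, jar's own z axis and vertical below 0.08 rad and linear speed of each of mallet, honestone, jar below 0.03 m/s and contact force between the fingers and mallet below 0.2 N and contact force between the fingers and honestone below 0.2 N and contact force between the fingers and jar below 0.2 N and angle between the x axis of honestone and the x axis of tray, either way round below 0.25 rad), for 0.2 s.
At the end, for the whole second after the job is handed in: Chisel in both notches of the rest, within 15 mm lengthwise, 10 mm sideways and 7 degrees of centred; mallet, honing stone and jar each upright within 15 mm of where they stood at the start, the honing stone within 14 degrees of square with the tray; all released and at rest (all of step 2 and all of step 3); the robot touches nothing.
It fails at once if the mallet, the honing stone or the jar is knocked over (angle between any of mallet, honestone, jar's own z axis and vertical above 0.7 rad).
It fails at once if the brush or the offcut is disturbed (moved by more than 25 mm) (distance of any of brush, offcut from where it was at the start of the episode above 0.025 m).
It also fails if it takes over 144 s, if anything falls off the work surface, if the arm or the gripper's body presses on something with over 40 N, if the wrist force passes 120 N, or if a joint passes its speed limit or range.

### The arm

A 6-joint arm with a two-finger parallel gripper is mounted at the origin on the work surface. World frame = base frame: x ahead of the robot, y to its left, z up, the work surface at z = 0. Lengths are in m, angles in rad, forces in N, time in s.
With the tool pointing down it reaches from about 0.35 to 0.975 m from the base axis. Payload 4.9 kg.
Tool frame: the origin (TCP) lies at the very end of the fingers, on their centre line; the grasp point (between the pads) lies 19 mm behind it; x points along the fingers, y is the direction in which the jaws open and shut, and the axes are right-handed (so a half turn about x gives the same grasp; the last joint's range is limited). The gripper opens to 85 mm and grips with 20 to 120 N. Pads are 22 mm wide; open, the fingers measure 114 mm over their backs; the gripper's body (76 mm by 85 mm) begins 54 mm behind the grasp point. The pads swing forward as they close: fully open they stand 13 mm farther back than shut.
Start: joints at [-1.417, 0.053, 1.613, -0, 1.476, -0.119], TCP at [0.168, -0.602, 0.231] pointing down, gripper open.
Joint ranges: [-3.01, 3.01], [-1.01, 2.22], [0.06, 2.58], [-1.02, 4.17], [0.09, 2.62], [-3.14, 3.14]. Speed limits (rad/s): [2.57, 2.57, 3.14, 3.14, 3.14, 3.14].

### API

Orientations are given as a unit quaternion [w, x, y, z].
In Python, from station import read_state, viewer, hand_in gives the robot as it stands.
- The arm moves only by the tool jog_arm, never from a script. Its argument "deltas" is a list that holds one entry, the list of rows, each a list of 7 numbers: the shift along the tool's x, y, z in units of 25 mm (1.0 is 25 mm), then the turn, a rotation vector about the tool's x, y, z in units of 6 degrees (1.0 is 6 degrees), then the opening, from 0 (shut) to 1 (fully open). A call has 1 to 5 rows; each row is the pose to reach, as a shift and turn from the pose commanded when the call began, along the tool's axes at that moment; what a row does not reach only later rows make up. A row lasts 1/12 s, in which the tool goes at most 41.7 mm and 7.16 degrees, less where a joint would pass 70% of its speed; a pose out of reach is approached as far as the arm can. A call with a gripper value outside its range is refused whole. The fingers move at their own pace and stop on an object; the grip force is fixed at half the most. Time passes only in rows, so rows that repeat a pose let the fingers close. It gives the time, the measured TCP pose, the force and the opening at its end, in the units of the state.
- read_state(): the state, without advancing time (a new reading comes with each control period).
- viewer.capture(name): name is "scene" or "side" or "wrist"; returns a dict with "color" (480x640x3 uint8, red, green, blue), "fx", "fy", "cx", "cy" (pixels), "R" (3x3) and "t" (3): a world point X has camera coordinates R X + t. Camera axes: x right, y down, z forward; pixel columns grow to the right and rows downward; lengths in m; the calibration is good to about 2 mm. A picture is of the moment at which its call begins. There is no depth.
- hand_in(): hands the job in, once; it reports no verdict.
The state is a dict: "t": time; "q": joint angles; "dq": joint speeds; "effort": joint torques, N m; "eef_pos": TCP position; "tcp_rot": TCP orientation; "ft_force": force on the tool from outside, world axes, zero at the start; "moment": the same for the moment, N m; "finger_gap": opening from 0.0 (shut) to 1.0 (fully open).
Only numpy, scipy, OpenCV 4.12 (cv2) and the standard library are available. Lean on these libraries where they do the work, as an engineer would, in place of code of your own. Each camera call takes 0.05 s, during which the arm holds its last target. There are 200 camera calls.

## Working session

There is one attempt and no reset: what is moved stays moved. The work goes in short steps, Python scripts to look and compute and a tool call to move; the robot and the scene stay as the last step left them, time stands still between calls to the robot, and variables do not carry over. Pictures are saved under pics/ and viewed, about 12 in all and at most 16, crops included, and the job is handed in when it is done.

Besides the shell and the picture viewer there is one more tool, called after ">>>" as name(argument=value, ...) on one line, values as JSON. jog_arm: Moves the arm, as the interface text tells. Its arguments: {"type":"object","properties":{"deltas":{"type":"array","items":{"type":"array","items":{"type":"array","items":{"type":"number"}}}}},"required":["deltas"]}

```bash
ls; mkdir -p pics; python3 - <<'E'
from station import read_state, viewer
import cv2,numpy as np
s=read_state();print(s)
for n in("scene","side"):
    c=viewer.capture(n);cv2.imwrite(f"pics/{n}0.png",c["color"][:,:,::-1])
    np.savez(f"pics/{n}0.npz",**c);print(n,c["fx"],c["cx"],c["cy"],(-c["R"].T@c["t"]).round(3),c["R"].round(2).tolist())
E
```

```text
pics
{'t': 0.0, 'q': array([-1.41699284e+00,  5.33631671e-02,  1.61430216e+00, -2.18268482e-05,
        1.47597923e+00, -1.19029503e-01]), 'dq': array([-0.00153706, -0.00017645, -0.00047195, -0.00078062,  0.00085138,
       -0.00046884]), 'effort': array([-9.01388885e-04, -3.93688095e+01, -3.70180035e+01, -2.25713234e-04,
        7.05724378e-03,  1.37124283e-05]), 'eef_pos': array([ 0.1682938 , -0.60127001,  0.23005422]), 'tcp_rot': array([-0.09543759, -0.70051678, -0.09688802,  0.70055736]), 'ft_force': array([ 0.82707581, -0.20110066, -0.33017291]), 'moment': array([-0.04565161,  0.02635482,  0.00774793]), 'finger_gap': 1.0052634746029652}
scene 439.836878127567 319.29861748834793 235.10669072086625 [ 0.906 -0.67   0.561] [[0.89, 0.45, 0.02], [0.28, -0.51, -0.82], [-0.36, 0.73, -0.58]]
side 576.8413179025023 320.3557850083081 241.04279098083163 [0.241 0.785 0.67 ] [[-0.91, -0.41, -0.01], [-0.23, 0.54, -0.81], [0.33, -0.74, -0.59]]
```

View pics/scene0.png

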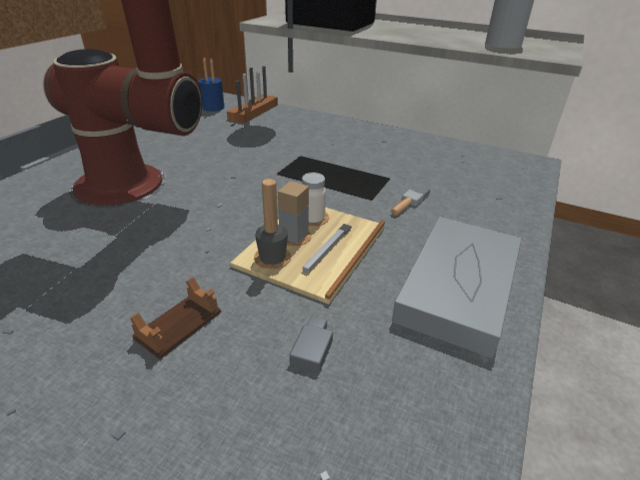

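View pics/side0.png

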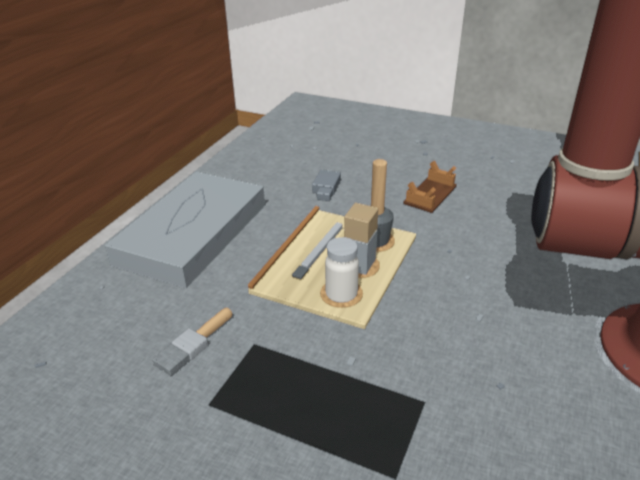

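```bash
cat > h.py <<'E'
import numpy as np,cv2
from scipy.spatial.transform import Rotation as Rn
def load(f): return dict(np.load(f))
def ray(c,px,z):
    px=np.atleast_2d(px).astype(float);z=np.broadcast_to(z,len(px))
    d=np.c_[(px[:,0]-c["cx"])/c["fx"],(px[:,1]-c["cy"])/c["fy"],np.ones(len(px))]@c["R"]
    o=-c["R"].T@c["t"]
    return o+d*((z-o[2])/d[:,2])[:,None]
def proj(c,X):
    p=np.atleast_2d(X)@c["R"].T+c["t"]
    return np.c_[c["fx"]*p[:,0]/p[:,2]+c["cx"],c["fy"]*p[:,1]/p[:,2]+c["cy"]]
def rect(P):
    """world minAreaRect of xy points"""
    (c,s,a)=cv2.minAreaRect((P[:,:2]*1000).astype(np.float32));return np.round(c,1),np.round(s,1),round(a,2)
def snap(name,tag):
    from station import viewer
    c=viewer.capture(name);np.savez(f"pics/{tag}.npz",**c);cv2.imwrite(f"pics/{tag}.png",c["color"][:,:,::-1]);return c
def fit(c,mask,z):
    m=cv2.morphologyEx(mask.astype(np.uint8),cv2.MORPH_OPEN,np.ones((3,3)))
    n,l,st,_=cv2.connectedComponentsWithStats(m);k=1+np.argmax(st[1:,4])
    v,u=np.nonzero(l==k);return rect(ray(c,np.c_[u,v],z)),(l==k)
E
python3 - <<'E'
from h import *
S=load("pics/scene0.npz");D=load("pics/side0.npz")
for n,c in(("scene",S),("side",D)):
    im=c["color"];mx=im.max(2)
    roi=np.zeros(mx.shape,bool)
    if n=="scene": roi[150:205,260:400]=1
    else: roi[340:475,200:430]=1
    print(n,"mat",fit(c,(mx<40)&roi,.004)[0])
    hsv=cv2.cvtColor(im,cv2.COLOR_RGB2HSV);print(hsv[280,330] if n=="scene" else hsv[300,300])
print("tray scene",ray(S,[[233,264],[329,299],[385,219]],[.012,.012,.022])[:,:2].round(3).tolist())
print("tray side",ray(D,[[253,290],[362,327],[415,235],[318,210]],[.012,.012,.012,.022])[:,:2].round(3).tolist())
print("chisel",ray(S,[[304,270],[350,229]],.026)[:,:2].tolist(),ray(D,[[300,273],[339,229]],.02)[:,:2].tolist())
print("mallettop",ray(S,[270,184],.184),ray(D,[379,163],.184))
print("jartop",ray(S,[314,181],.114),ray(D,[342,250],.114))
print("offcut",ray(S,[312,345],.025),"brush",ray(D,[[228,315],[165,365]],.01))
print("rest",ray(S,[[134,320],[158,351],[220,312],[195,285]],[.054,.005,.005,.054]),ray(D,[[405,202],[432,209],[456,187]],.01))
c=snap("wrist","w0");print((-c["R"].T@c["t"]).round(3),c["R"].round(2).tolist(),c["fx"])
a=S["color"][270:370,110:250];b=D["color"][190:340,240:430]
o=np.zeros((600,800,3),np.uint8);A=cv2.resize(a,(420,300));o[:300,:420]=A;B=cv2.resize(b,(380,300));o[:300,420:]=B
o[300:,:400]=cv2.resize(c["color"],(400,300));cv2.imwrite("pics/m1.png",o[:,:,::-1])
E
```

```text
scene mat (array([518.8, 318.1]), array([ 98.1, 167.9]), 88.2)
[ 23  78 226]Traceback (most recent call last):
  File "<stdin>", line 8, in <module>
  File "h.py", line 20, in fit
    n,l,st,_=cv2.connectedComponentsWithStats(m);k=1+np.argmax(st[1:,4])
                                                     ~~~~~~~~~^^^^^^^^^^
    return _wrapfunc(a, 'argmax', axis=axis, out=out, **kwds)
    return bound(*args, **kwds)
ValueError: attempt to get argmax of an empty sequence
```

```bash
python3 - <<'E'
from h import *
S=load("pics/scene0.npz");D=load("pics/side0.npz")
for n,c in(("scene",S),("side",D)):
    im=c["color"];mx=im.max(2)
    roi=np.zeros(mx.shape,bool)
    if n=="scene": roi[150:205,260:400]=1
    else: roi[340:475,200:430]=1
    print(n,"mat",mx[178,330],mx[400,320],mx[460,300],fit(c,(mx<60)&roi,.004)[0])
    hsv=cv2.cvtColor(im,cv2.COLOR_RGB2HSV);print(hsv[280,330] if n=="scene" else hsv[300,300])
print("tray scene",ray(S,[[233,264],[329,299],[385,219]],[.012,.012,.022])[:,:2].round(3).tolist())
print("tray side",ray(D,[[253,290],[362,327],[415,235],[318,210]],[.012,.012,.012,.022])[:,:2].round(3).tolist())
print("chisel",ray(S,[[304,270],[350,229]],.026)[:,:2].tolist(),ray(D,[[300,273],[339,229]],.02)[:,:2].tolist())
print("mallettop",ray(S,[270,184],.184),ray(D,[379,163],.184))
print("jartop",ray(S,[314,181],.114),ray(D,[342,250],.114))
print("offcut",ray(S,[312,345],.025),"brush",ray(D,[[228,315],[165,365]],.01))
print("rest",ray(S,[[134,320],[158,351],[220,312],[195,285]],[.054,.005,.005,.054]),ray(D,[[405,202],[432,209],[456,187]],.01))
c=snap("wrist","w0");print((-c["R"].T@c["t"]).round(3),c["R"].round(2).tolist(),c["fx"])
a=S["color"][270:370,110:250];b=D["color"][190:340,240:430]
o=np.zeros((600,800,3),np.uint8);A=cv2.resize(a,(420,300));o[:300,:420]=A;B=cv2.resize(b,(380,300));o[:300,420:]=B
o[300:,:400]=cv2.resize(c["color"],(400,300));cv2.imwrite("pics/m1.png",o[:,:,::-1])
E
```

```text
scene mat 38 123 113 (array([466.2, 302.8]), array([132.2, 280. ]), 89.33)
[ 23  78 226]
side mat 143 41 153 (array([467.1, 309.4]), array([127.6, 276.7]), 89.37)
[ 22  69 200]
tray scene [[0.461, -0.142], [0.67, -0.141], [0.673, 0.142]]
tray side [[0.665, 0.137], [0.459, 0.148], [0.453, -0.133], [0.659, -0.127]]
chisel [[0.6002864805422139, -0.10600267783258777], [0.6217047148508701, 0.06201820784235679]] [[0.605699911585218, 0.07170014146284931], [0.5942110988464862, -0.08278972430980414]]
mallettop [[ 0.5246227  -0.09335953  0.184     ]] [[ 0.51798896 -0.07960494  0.184     ]]
jartop [[0.52828066 0.07054382 0.114     ]] [[0.51605514 0.095615   0.114     ]]
offcut [[ 0.69763061 -0.2589108   0.025     ]] brush [[0.67371549 0.20737865 0.01      ]
 [0.70399339 0.33930022 0.01      ]]
rest [[ 0.4424611  -0.3667899   0.054     ]
 [ 0.48080778 -0.36852756  0.005     ]
 [ 0.51404768 -0.25372716  0.005     ]
 [ 0.47199061 -0.25896398  0.054     ]] [[ 0.50818861 -0.24512227  0.01      ]
 [ 0.44782936 -0.240528    0.01      ]
 [ 0.42245926 -0.34934338  0.01      ]]
[ 0.238 -0.583  0.373] [[0.27, -0.96, -0.0], [-0.92, -0.26, 0.29], [-0.28, -0.07, -0.96]] 348.7362451341369
```

View pics/m1.png

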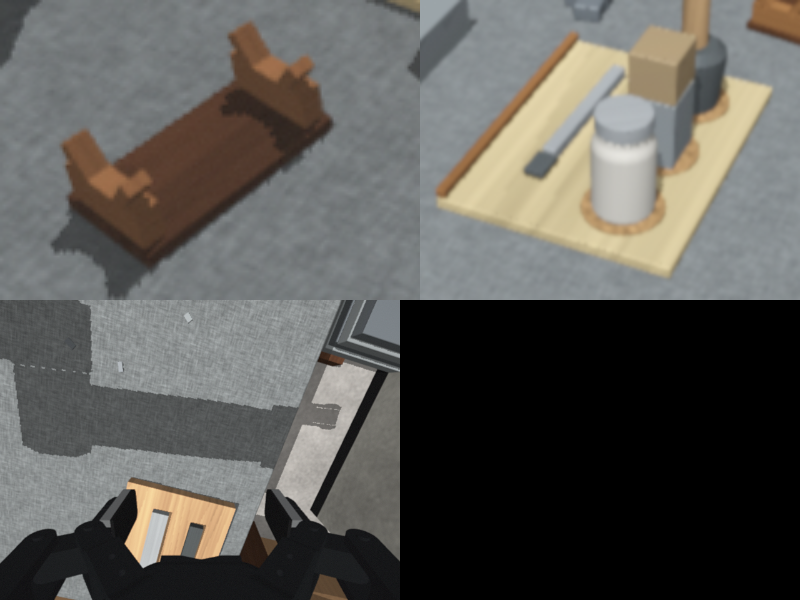

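```bash
cat >> h.py <<'E'
def pose():
    from station import read_state
    s=read_state();w,x,y,z=s["tcp_rot"];return s["eef_pos"],Rn.from_quat([x,y,z,w]),s
def tgt(yaw): # tool x down, tool y at yaw (deg) from world x
    a=np.radians(yaw);y=np.array([np.cos(a),np.sin(a),0]);x=np.array([0,0,-1.]);return Rn.from_matrix(np.c_[x,y,np.cross(x,y)])
def delta(p,yaw,p0=None,R0=None):
    if R0 is None: p0,R0,s=pose();print("at",p0.round(4),"yaw",np.degrees(np.arctan2(*R0.apply([0,1,0])[1::-1])).round(2),"gap",round(s["finger_gap"],3),"t",round(s["t"],2),"F",s["ft_force"].round(1))
    d=R0.inv().apply(np.array(p)-p0)/.025;r=np.degrees((R0.inv()*tgt(yaw)).as_rotvec())/6
    print("delta",d.round(2).tolist(),r.round(2).tolist());return np.array(p),tgt(yaw)
E
python3 - <<'E'
from h import *
p,R,s=pose();print(R.as_matrix().round(3).tolist())
for yaw in(0,180): delta([.53,-.08,.38],yaw)
E
```

```text
[[-0.0, 0.269, -0.963], [0.002, -0.963, -0.269], [-1.0, -0.002, -0.0]]
at [ 0.1683 -0.6014  0.2303] yaw -74.37 gap 1.0 t 0.15 F [ 0.3 -0.4 -0.8]
delta [-5.96, -16.2, -19.55] [-12.4, -0.01, 0.01]
at [ 0.1683 -0.6014  0.2303] yaw -74.37 gap 1.0 t 0.15 F [ 0.3 -0.4 -0.8]
delta [-5.96, -16.2, -19.55] [17.6, 0.01, 0.01]
```

>>> jog_arm(deltas=[[[-3, -3, -3.5, 0, 0, 0, 1], [-3, -4, -4.9, 0, 0, 0, 1], [-3, -4, -4.9, 0, 0, 0, 1], [-3, -4, -4.9, 0, 0, 0, 1], [-3, -4, -4.9, 0, 0, 0, 1]]])

```text
t: 0.57
eef_pos: [0.2623, -0.47, 0.3099]
tcp_rot: [0.099, 0.701, 0.096, -0.699]
ft_force: [0.5, -0.5, 0.5]
finger_gap: 1.002
```

>>> jog_arm(deltas=[[[-3, -4, -4.9, 0, 0, 0, 1], [-3, -4, -4.9, 0, 0, 0, 1], [-3, -4, -4.9, 0, 0, 0, 1], [-3, -4, -4.9, 0, 0, 0, 1], [-3, -4, -4.9, 0, 0, 0, 1]]])

```text
t: 0.98
eef_pos: [0.353, -0.3406, 0.3852]
tcp_rot: [0.099, 0.702, 0.096, -0.699]
ft_force: [0.0, -0.5, -0.6]
finger_gap: 1.002
```

>>> jog_arm(deltas=[[[0, -5, -6, 0, 0, 0, 1], [0, -5, -6, 0, 0, 0, 1], [0, -5, -6, 0, 0, 0, 1], [0, -5, -6, 0, 0, 0, 1], [0, -5, -6, 0, 0, 0, 1]]])

```text
t: 1.4
eef_pos: [0.4622, -0.1804, 0.3805]
tcp_rot: [-0.096, -0.7, -0.097, 0.701]
ft_force: [0.4, 0.1, 0.3]
finger_gap: 0.998
```

>>> jog_arm(deltas=[[[0, -3.2, -3.8, -4, 0, 0, 1], [0, -3.2, -3.8, -4, 0, 0, 1], [0, -3.2, -3.8, -4, 0, 0, 1], [0, -3.2, -3.8, -4.2, 0, 0, 1], [0, -3.2, -3.8, -4.2, 0, 0, 1]]])

```text
t: 1.82
eef_pos: [0.5318, -0.0786, 0.3798]
tcp_rot: [-0.248, -0.661, -0.248, 0.663]
ft_force: [0.4, -0.1, -0.9]
finger_gap: 0.998
```

>>> jog_arm(deltas=[[[0, 0, 0, -4, 0, 0, 1], [0, 0, 0, -4, 0, 0, 1], [0, 0, 0, -4, 0, 0, 1], [0, 0, 0, -4.1, 0, 0, 1], [0, 0, 0, -4.1, 0, 0, 1]]])

```text
t: 2.23
eef_pos: [0.5307, -0.0814, 0.3807]
tcp_rot: [-0.381, -0.595, -0.381, 0.596]
ft_force: [0.8, -0.0, -0.3]
finger_gap: 1.002
```

>>> jog_arm(deltas=[[[0, 0, 0, -4, 0, 0, 1], [0, 0, 0, -4, 0, 0, 1], [0, 0, 0, -4, 0, 0, 1], [0, 0, 0, -4.1, 0, 0, 1], [0, 0, 0, -4.1, 0, 0, 1]]])

```text
t: 2.65
eef_pos: [0.5308, -0.081, 0.381]
tcp_rot: [-0.499, -0.501, -0.499, 0.501]
ft_force: [-0.1, -0.2, -0.8]
finger_gap: 1.0
```

```bash
python3 - <<'E'
from h import *
delta([.53,-.08,.38],0)
c=snap("wrist","w1");print((-c["R"].T@c["t"]).round(3),pose()[2]["q"].round(2))
E
```

```text
at [ 0.5308 -0.081   0.381 ] yaw -0.18 gap 1.0 t 2.65 F [-0.1 -0.2 -0.8]
delta [0.04, -0.03, -0.04] [-0.03, 0.0, 0.01]
[ 0.531 -0.009  0.524] [-0.29 -0.2   1.61 -0.    1.73 -0.29]
```

View pics/w1.png

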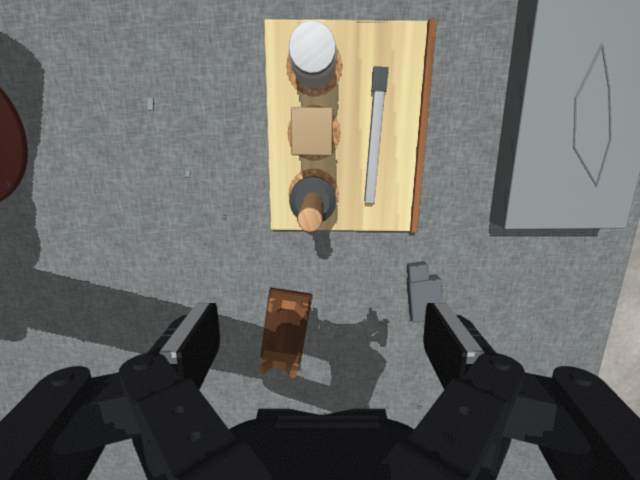

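```bash
python3 - <<'E'
from h import *
c=load("pics/w1.npz");im=c["color"];hsv=cv2.cvtColor(im,cv2.COLOR_RGB2HSV)
H,Sa,V=[hsv[:,:,i].astype(int) for i in range(3)]
W=lambda u,z:ray(c,u,z).round(4)[:,:2].tolist()
# tray yellow: left edge & bottom/top edges
y=(H>18)&(H<32)&(Sa>50)&(V>150); y[:, :255]=0;y[:,440:]=0;y[250:]=0
v,u=np.nonzero(cv2.morphologyEx(y.astype(np.uint8),cv2.MORPH_OPEN,np.ones((5,5))))
print("trayrect (w/o lip)",rect(ray(c,np.c_[u,v],.012)))
print("corners",W([[265,20],[272,230],[414,233],[426,20]],.012),"lip",W([[437,19],[418,233]],.022))
# mallet top, jar cap, stone
for n,m,roi,z in [("mallet",(H<18)&(Sa>90)&(V>100),(205,235,295,325),.184),("jar",(Sa<30)&(V>170),(15,75,285,340),.114),("stone",(H<20)&(Sa>40)&(V>100),(106,157,288,336),.129),("chisel",(Sa<40)&(V>90),(85,215,355,395),.026)]:
    k=np.zeros(m.shape,bool);k[roi[0]:roi[1],roi[2]:roi[3]]=1
    try:
        r,l=fit(c,m&k,z);vv,uu=np.nonzero(l);print(n,r,uu.min(),uu.max(),vv.min(),vv.max())
    except Exception as e: print(n,e)
print("stonecorners",W([[292,108],[332,108],[333,154],[292,154]],.129))
print("chisel",W([[370,204]],.026),W([[380,67]],.018))
o=cv2.resize(im[275:390,240:330],(720,0) if 0 else (540,690));cv2.imwrite("pics/c1.png",cv2.resize(im[280:385,245:335],(514,600),interpolation=2)[:,:,::-1])
print(W([[270,289],[312,293],[297,377],[261,372]],.01))
E
```

```text
trayrect (w/o lip) (array([560.1,  -1.6]), array([279. , 210.7]), 89.09)
corners [[0.4588, 0.1378], [0.4551, -0.1408], [0.6704, -0.1466], [0.6658, 0.1367]] lip [[0.6769, 0.1348], [0.6737, -0.144]]
mallet (array([518.4, -84. ]), array([25.4, 23. ]), 89.71) 298 321 205 230
jar (array([520.7,  84. ]), array([46.8, 47.4]), 89.68) 289 334 21 71
stone (array([520. ,  -1.3]), array([51.3, 51.1]), 89.7) 288 335 106 156
chisel (array([602.5, -19.6]), array([156.5,  15. ]), 87.29) 365 384 85 203
stonecorners [[0.4997, 0.0225], [0.542, 0.0223], [0.5433, -0.0249], [0.4983, -0.0247]]
chisel [[0.6002, -0.0993]] [[0.6081, 0.0811]]
[[0.4471, -0.2388], [0.5143, -0.2461], [0.4861, -0.4051], [0.4242, -0.3946]]
```

View pics/c1.png

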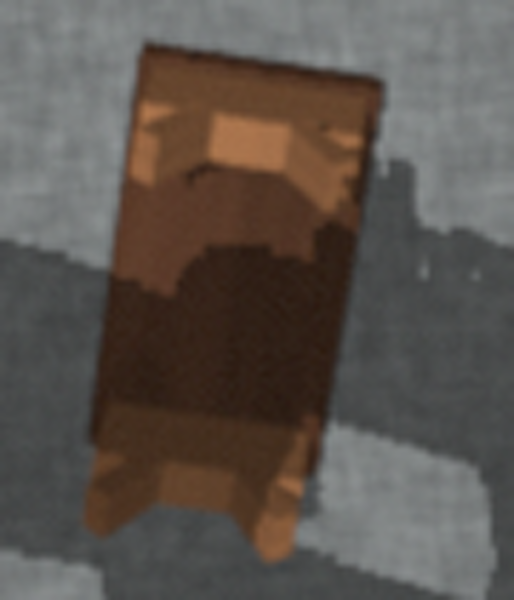

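>>> jog_arm(deltas=[[[3, -0.4, -4, 0, 0, 0, 1], [5.6, -0.4, -6.6, 0, 0, 0, 1], [5.6, -0.4, -6.6, 0, 0, 0, 1], [5.6, -0.4, -6.6, 0, 0, 0, 1], [5.6, -0.4, -6.6, 0, 0, 0, 1]]])

```text
t: 3.12
eef_pos: [0.5211, 0.0795, 0.2456]
tcp_rot: [0.499, 0.501, 0.499, -0.501]
ft_force: [0.9, 0.7, 0.2]
finger_gap: 1.001
```

>>> jog_arm(deltas=[[[0, 0, 0, 0, 0, 0, 1], [0, 0, 0, 0, 0, 0, 1]]])

```text
t: 3.28
eef_pos: [0.5199, 0.0796, 0.2442]
tcp_rot: [-0.499, -0.499, -0.501, 0.501]
ft_force: [1.3, -0.8, -0.6]
finger_gap: 1.005
```

```bash
python3 - <<'E'
from h import *
delta([.521,.084,.057],0)
c=snap("wrist","w2")
E
```

```text
at [0.5199 0.0796 0.2442] yaw 0.01 gap 1.005 t 3.28 F [ 1.3 -0.8 -0.6]
delta [7.49, 0.08, -0.18] [0.0, 0.0, 0.04]
```

View pics/w2.png

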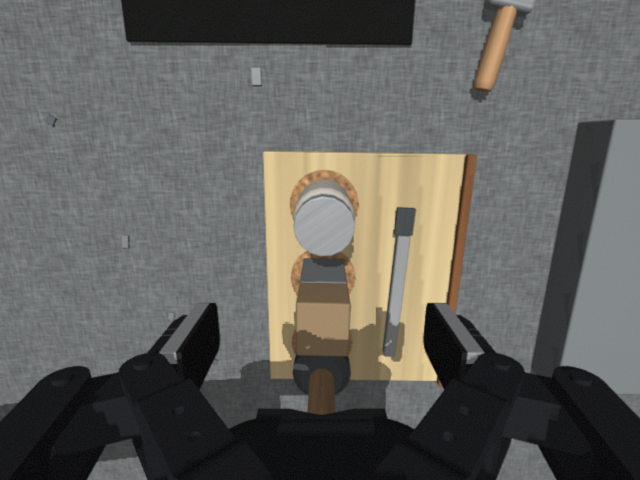

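```bash
python3 - <<'E'
from h import *
c=load("pics/w2.npz");im=c["color"];hsv=cv2.cvtColor(im,cv2.COLOR_RGB2HSV)
W=lambda u,z:ray(c,u,z).round(4)[:,:2].tolist()
print("jar l/r/bot/cen",W([[294,225],[355,225],[325,256],[325,225]],.114))
print("stone",W([[298,303],[349,303],[351,355],[296,355]],.129))
print("tray",W([[264,152],[466,155],[272,380]],.012),"mat",W([[127,44],[411,44]],.004),"brush",W([[482,88]],.01))
E
```

```text
jar l/r/bot/cen [[0.4969, 0.0852], [0.546, 0.0852], [0.5219, 0.0589], [0.5218, 0.0852]]
stone [[0.4998, 0.0236], [0.5413, 0.0236], [0.5441, -0.0253], [0.4971, -0.0254]]
tray [[0.4588, 0.1386], [0.6692, 0.1351], [0.4551, -0.1424]] mat [[0.3279, 0.2412], [0.6064, 0.2402]] brush [[0.6783, 0.1996]]
```

>>> jog_arm(deltas=[[[1.5, 0.05, -0.2, 0, 0, 0, 1], [3, 0.05, -0.2, 0, 0, 0, 1], [4.5, 0.05, -0.2, 0, 0, 0, 1], [6, 0.05, -0.2, 0, 0, 0, 1], [7.2, 0.05, -0.2, 0, 0, 0, 1]]])

```text
t: 3.75
eef_pos: [0.5235, 0.0822, 0.0662]
tcp_rot: [0.5, 0.501, 0.499, -0.501]
ft_force: [-0.1, -0.2, -0.2]
finger_gap: 1.0
```

>>> jog_arm(deltas=[[[0.2, 0, 0, 0, 0, 0, 1], [0.2, 0, 0, 0, 0, 0, 0.5], [0.2, 0, 0, 0, 0, 0, 0.4], [0.2, 0, 0, 0, 0, 0, 0.3], [0.2, 0, 0, 0, 0, 0, 0.3]]])

```text
t: 4.17
eef_pos: [0.5254, 0.0835, 0.0658]
tcp_rot: [0.502, 0.501, 0.498, -0.499]
ft_force: [-2.2, -0.4, 5.5]
finger_gap: 0.628
```

>>> jog_arm(deltas=[[[0, 0, 0, 0, 0, 0, 0.3], [0, 0, 0, 0, 0, 0, 0.3], [0, 0, 0, 0, 0, 0, 0.3], [0, 0, 0, 0, 0, 0, 0.3]]])

```text
t: 4.5
eef_pos: [0.5253, 0.0837, 0.0658]
tcp_rot: [0.502, 0.501, 0.498, -0.498]
ft_force: [-1.8, -1.2, 7.7]
finger_gap: 0.629
```

>>> jog_arm(deltas=[[[-0.8, 0, 0, 0, 0, 0, 0.3], [-1.6, 0, 0, 0, 0, 0, 0.3], [-2.4, 0, -0.7, 0, 0, 0, 0.3], [-2.4, -0.8, -2, 0, 0, 0, 0.3], [-2.4, -1.6, -3.2, 0, 0, 0, 0.3]]])

```text
t: 4.92
eef_pos: [0.485, 0.1647, 0.1257]
tcp_rot: [0.501, 0.503, 0.498, -0.498]
ft_force: [0.3, 1.2, -3.1]
finger_gap: 0.627
```

>>> jog_arm(deltas=[[[0, -1, -1.1, 0, 0, 0, 0.3], [0, -2, -2.2, 0, 0, 0, 0.3], [0, -3, -3.4, 0, 0, 0, 0.3], [0, -4, -4.6, 0, 0, 0, 0.3], [0, -4.7, -5.6, 0, 0, 0, 0.3]]])

```text
t: 5.33
eef_pos: [0.3634, 0.3056, 0.123]
tcp_rot: [0.5, 0.501, 0.5, -0.499]
ft_force: [0.9, 0.1, -2.2]
finger_gap: 0.634
```

>>> jog_arm(deltas=[[[0, 0, 0, 0, 0, 0, 0.3], [0, 0, 0, 0, 0, 0, 0.3]]])

```text
t: 5.5
eef_pos: [0.3646, 0.3051, 0.1229]
tcp_rot: [0.501, 0.5, 0.501, -0.498]
ft_force: [0.2, 0.1, -3.7]
finger_gap: 0.628
```

```bash
python3 - <<'E'
from h import *
delta([.367,.306,.057],0)
E
```

```text
at [0.3646 0.3051 0.1229] yaw 0.22 gap 0.628 t 5.5 F [ 0.2  0.1 -3.7]
delta [2.64, 0.09, -0.03] [0.04, -0.01, -0.02]
```

>>> jog_arm(deltas=[[[1, 0.1, 0, 0, 0, 0, 0.3], [1.8, 0.1, 0, 0, 0, 0, 0.3], [2.3, 0.1, 0, 0, 0, 0, 0.3], [2.6, 0.1, 0, 0, 0, 0, 0.3], [2.6, 0.1, 0, 0, 0, 0, 0.3]]])

```text
t: 5.92
eef_pos: [0.3683, 0.3031, 0.0569]
tcp_rot: [-0.5, -0.5, -0.5, 0.5]
ft_force: [0.5, 0.1, -1.8]
finger_gap: 0.631
```

>>> jog_arm(deltas=[[[0, 0, 0, 0, 0, 0, 0.3], [0, 0, 0, 0, 0, 0, 0.3]]])

```text
t: 6.08
eef_pos: [0.3686, 0.3036, 0.0577]
tcp_rot: [0.5, 0.501, 0.5, -0.5]
ft_force: [-0.8, -0.0, -2.9]
finger_gap: 0.622
```

Still hanging just above; lower slightly, then release.

>>> jog_arm(deltas=[[[0.06, 0, 0, 0, 0, 0, 0.3], [0.1, 0, 0, 0, 0, 0, 0.3], [0.1, 0, 0, 0, 0, 0, 0.3]]])

```text
t: 6.33
eef_pos: [0.3685, 0.3042, 0.0559]
tcp_rot: [0.5, 0.501, 0.5, -0.499]
ft_force: [-1.2, -1.4, 4.3]
finger_gap: 0.627
```

>>> jog_arm(deltas=[[[0, 0, 0, 0, 0, 0, 0.7], [0, 0, 0, 0, 0, 0, 0.85], [0, 0, 0, 0, 0, 0, 1], [0, 0, 0, 0, 0, 0, 1]]])

```text
t: 6.67
eef_pos: [0.3676, 0.3038, 0.0543]
tcp_rot: [0.5, 0.5, 0.5, -0.5]
ft_force: [0.2, -0.8, 0.6]
finger_gap: 0.999
```

>>> jog_arm(deltas=[[[-0.5, 0, 0, 0, 0, 0, 1], [-2, 0, 0, 0, 0, 0, 1], [-3.6, 0, 0, 0, 0, 0, 1], [-5.2, 0, 0, 0, 0, 0, 1], [-6.8, 0, 0, 0, 0, 0, 1]]])

```text
t: 7.08
eef_pos: [0.3671, 0.3035, 0.2259]
tcp_rot: [0.5, 0.5, 0.5, -0.5]
ft_force: [0.4, 0.7, 0.1]
finger_gap: 1.0
```

>>> jog_arm(deltas=[[[0, 0.8, 1.1, 0, 0, 0, 1], [0, 1.8, 2.2, 0, 0, 0, 1], [0, 2.8, 3.4, 0, 0, 0, 1], [0, 3.6, 4.6, 0, 0, 0, 1], [0, 4.4, 6, 0, 0, 0, 1]]])

```text
t: 7.5
eef_pos: [0.4784, 0.1528, 0.2245]
tcp_rot: [0.5, 0.5, 0.5, -0.499]
ft_force: [0.8, 0.5, -0.0]
finger_gap: 1.0
```

```bash
python3 - <<'E'
from h import *
delta([.523,-.001,.083],0)
E
```

```text
at [0.4784 0.1528 0.2245] yaw 0.09 gap 1.0 t 7.5 F [ 0.8  0.5 -0. ]
delta [5.66, 1.77, 6.16] [0.01, -0.01, -0.01]
```

>>> jog_arm(deltas=[[[0, 0.5, 1.4, 0, 0, 0, 1], [0, 1, 2.9, 0, 0, 0, 1], [0, 1.4, 4.4, 0, 0, 0, 1], [0, 1.75, 5.6, 0, 0, 0, 1], [0, 1.75, 6.15, 0, 0, 0, 1]]])

```text
t: 7.92
eef_pos: [0.5223, -0.0035, 0.2242]
tcp_rot: [-0.5, -0.501, -0.499, 0.501]
ft_force: [0.3, 0.3, -0.1]
finger_gap: 0.999
```

>>> jog_arm(deltas=[[[1, 0, 0, 0, 0, 0, 1], [2.4, 0, 0, 0, 0, 0, 1], [3.8, 0, 0, 0, 0, 0, 1], [5, 0, 0, 0, 0, 0, 1], [5.6, 0, 0, 0, 0, 0, 1]]])

```text
t: 8.33
eef_pos: [0.5185, 0.0004, 0.0796]
tcp_rot: [0.498, 0.499, 0.502, -0.501]
ft_force: [-0.1, 0.0, -0.4]
finger_gap: 0.998
```

>>> jog_arm(deltas=[[[0, 0, 0, 0, 0, 0, 1], [0, 0, 0, 0, 0, 0, 1]]])

```text
t: 8.5
eef_pos: [0.5208, 0.0002, 0.0836]
tcp_rot: [0.5, 0.499, 0.501, -0.5]
ft_force: [0.9, -0.7, 1.2]
finger_gap: 1.001
```

```bash
python3 - <<'E'
from h import *
delta([.521,-.001,.083],0)
E
```

```text
at [5.208e-01 2.000e-04 8.360e-02] yaw 0.03 gap 1.001 t 8.5 F [ 0.9 -0.7  1.2]
delta [0.02, 0.01, 0.05] [0.01, -0.0, 0.02]
```

>>> jog_arm(deltas=[[[0, 0, 0, 0, 0, 0, 0.6], [0, 0, 0, 0, 0, 0, 0.4], [0, 0, 0, 0, 0, 0, 0.2], [0, 0, 0, 0, 0, 0, 0.2], [0, 0, 0, 0, 0, 0, 0.2]]])

```text
t: 8.92
eef_pos: [0.5222, -0.0001, 0.0864]
tcp_rot: [0.501, 0.5, 0.5, -0.5]
ft_force: [-2.4, 0.4, 5.6]
finger_gap: 0.519
```

>>> jog_arm(deltas=[[[0, 0, 0, 0, 0, 0, 0.2], [0, 0, 0, 0, 0, 0, 0.2], [0, 0, 0, 0, 0, 0, 0.2]]])

```text
t: 9.17
eef_pos: [0.5222, -0.0001, 0.0864]
tcp_rot: [0.501, 0.5, 0.5, -0.5]
ft_force: [-3.4, -0.3, 5.7]
finger_gap: 0.521
```

>>> jog_arm(deltas=[[[-0.8, 0, 0, 0, 0, 0, 0.2], [-1.6, 0, 0, 0, 0, 0, 0.2], [-2.4, 0, -0.8, 0, 0, 0, 0.2], [-2.4, -0.3, -2.2, 0, 0, 0, 0.2], [-2.4, -0.6, -3.7, 0, 0, 0, 0.2]]])

```text
t: 9.58
eef_pos: [0.5076, 0.0927, 0.1466]
tcp_rot: [0.5, 0.502, 0.498, -0.5]
ft_force: [1.0, 0.6, -3.7]
finger_gap: 0.52
```

>>> jog_arm(deltas=[[[0, -0.4, -1.6, 0, 0, 0, 0.2], [0, -0.8, -3.2, 0, 0, 0, 0.2], [0, -1.2, -4.8, 0, 0, 0, 0.2], [0, -1.4, -6.2, 0, 0, 0, 0.2], [0, -1.6, -7.4, 0, 0, 0, 0.2]]])

```text
t: 10.0
eef_pos: [0.465, 0.2799, 0.1442]
tcp_rot: [0.5, 0.5, 0.501, -0.499]
ft_force: [0.9, -0.8, -4.0]
finger_gap: 0.521
```

>>> jog_arm(deltas=[[[0, 0, -0.6, 0, 0, 0, 0.2], [0, 0, -1.1, 0, 0, 0, 0.2], [0, 0, -1.1, 0, 0, 0, 0.2], [0, 0, -1.1, 0, 0, 0, 0.2]]])

```text
t: 10.33
eef_pos: [0.4661, 0.3049, 0.144]
tcp_rot: [0.5, 0.499, 0.5, -0.5]
ft_force: [-0.3, 0.0, -3.2]
finger_gap: 0.521
```

```bash
python3 - <<'E'
from h import *
delta([.468,.306,.0755],0)
E
```

```text
at [0.4661 0.3049 0.144 ] yaw 0.07 gap 0.521 t 10.33 F [-0.3  0.  -3.2]
delta [2.74, 0.08, -0.05] [0.01, 0.01, 0.0]
```

>>> jog_arm(deltas=[[[1, 0.1, 0, 0, 0, 0, 0.2], [1.8, 0.1, 0, 0, 0, 0, 0.2], [2.3, 0.1, 0, 0, 0, 0, 0.2], [2.65, 0.1, 0, 0, 0, 0, 0.2], [2.65, 0.1, 0, 0, 0, 0, 0.2]]])

```text
t: 10.75
eef_pos: [0.4682, 0.304, 0.0772]
tcp_rot: [-0.499, -0.499, -0.5, 0.501]
ft_force: [0.1, 0.7, -3.9]
finger_gap: 0.52
```

>>> jog_arm(deltas=[[[0.05, 0, 0, 0, 0, 0, 0.2], [0.1, 0, 0, 0, 0, 0, 0.2], [0.1, 0, 0, 0, 0, 0, 0.2]]])

```text
t: 11.0
eef_pos: [0.4694, 0.305, 0.0761]
tcp_rot: [0.5, 0.5, 0.5, -0.499]
ft_force: [-0.5, 0.5, -3.9]
finger_gap: 0.522
```

>>> jog_arm(deltas=[[[0.05, 0, 0, 0, 0, 0, 0.2], [0.07, 0, 0, 0, 0, 0, 0.2], [0.07, 0, 0, 0, 0, 0, 0.2]]])

```text
t: 11.25
eef_pos: [0.4694, 0.3052, 0.076]
tcp_rot: [0.5, 0.5, 0.5, -0.5]
ft_force: [-4.4, -2.3, 5.5]
finger_gap: 0.521
```

>>> jog_arm(deltas=[[[0, 0, 0, 0, 0, 0, 0.6], [0, 0, 0, 0, 0, 0, 0.75], [0, 0, 0, 0, 0, 0, 0.9], [0, 0, 0, 0, 0, 0, 0.9]]])

```text
t: 11.58
eef_pos: [0.469, 0.3052, 0.074]
tcp_rot: [0.5, 0.5, 0.5, -0.5]
ft_force: [-0.4, -0.6, -0.0]
finger_gap: 0.899
```

>>> jog_arm(deltas=[[[-0.5, 0, 0, 0, 0, 0, 0.9], [-2, 0, 0, 0, 0, 0, 0.9], [-3.6, 0, 0, 0, 0, 0, 0.9], [-5.2, 0, 0, 0, 0, 0, 1], [-6.2, 0, 0, 0, 0, 0, 1]]])

```text
t: 12.0
eef_pos: [0.4701, 0.3058, 0.235]
tcp_rot: [0.501, 0.502, 0.499, -0.498]
ft_force: [0.6, 1.0, 0.7]
finger_gap: 0.998
```

>>> jog_arm(deltas=[[[0, 0.2, 1.4, 0, 0, 0, 1], [0, 0.5, 3, 0, 0, 0, 1], [0, 0.8, 4.6, 0, 0, 0, 1], [0, 1, 6.2, 0, 0, 0, 1], [0, 1.2, 7.8, 0, 0, 0, 1]]])

```text
t: 12.42
eef_pos: [0.4989, 0.1085, 0.2301]
tcp_rot: [0.501, 0.5, 0.5, -0.499]
ft_force: [0.3, -0.8, 0.6]
finger_gap: 1.002
```

>>> jog_arm(deltas=[[[0, 0.2, 1.6, 0, 0, 0, 1], [0, 0.5, 3.2, 0, 0, 0, 1], [0, 0.7, 4.8, 0, 0, 0, 1], [0, 0.9, 6.2, 0, 0, 0, 1], [0, 0.9, 7, 0, 0, 0, 1]]])

```text
t: 12.83
eef_pos: [0.5218, -0.0684, 0.23]
tcp_rot: [0.5, 0.501, 0.499, -0.501]
ft_force: [0.9, 0.6, -0.0]
finger_gap: 1.0
```

```bash
python3 - <<'E'
from h import *
delta([.5205,-.0845,.115],0)
c=snap("wrist","w3")
E
```

```text
at [ 0.5218 -0.0684  0.23  ] yaw -0.14 gap 1.0 t 12.83 F [ 0.9  0.6 -0. ]
delta [4.6, -0.06, 0.64] [-0.02, 0.01, -0.01]
```

View pics/w3.png

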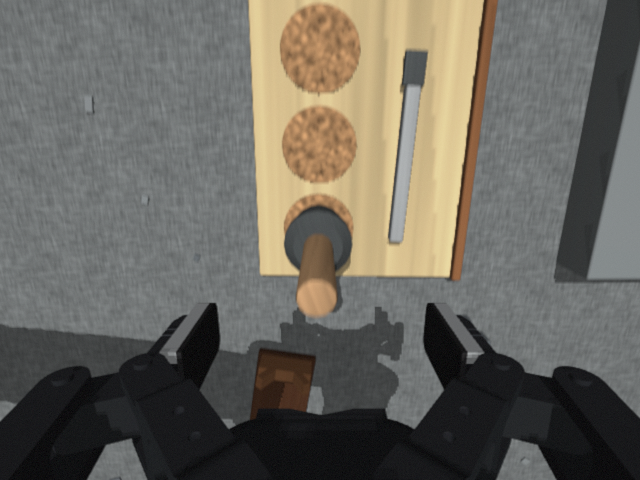

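```bash
python3 - <<'E'
from h import *
c=load("pics/w3.npz")
W=lambda u,z:ray(c,u,z).round(4)[:,:2].tolist()
im=c["color"];hsv=cv2.cvtColor(im,cv2.COLOR_RGB2HSV)
print("pads",W([[320,48],[319,145]],.014),"mallet",W([[317,298]],.184))
m=((hsv[...,0]<19)&(hsv[...,1]>90)&(hsv[...,2]>90)).astype(np.uint8);m[:,:270]=0;m[:,370:]=0;m[190:]=0
for k in(slice(0,100),slice(100,190)):
    q=np.zeros_like(m);q[k]=m[k];print(fit(c,q,.014)[0])
E
```

```text
pads [[0.5211, 0.0834], [0.5197, -0.0025]] mallet [[0.5188, -0.0868]]
(array([520.7,  82.6]), array([74.8, 73.1]), 89.74)
(array([519.6,  -2.6]), array([74.3, 73.6]), 89.74)
```

>>> jog_arm(deltas=[[[0, -0.05, 0.65, 0, 0, 0, 1], [1, -0.05, 0.65, 0, 0, 0, 1], [2.4, -0.05, 0.65, 0, 0, 0, 1], [3.5, -0.05, 0.65, 0, 0, 0, 1], [4, -0.05, 0.65, 0, 0, 0, 1]]])

```text
t: 13.3
eef_pos: [0.518, -0.0803, 0.1253]
tcp_rot: [0.498, 0.499, 0.502, -0.501]
ft_force: [0.4, -0.6, -0.9]
finger_gap: 0.997
```

>>> jog_arm(deltas=[[[0, 0, 0, 0, 0, 0, 0.6], [0, 0, 0, 0, 0, 0, 0.4], [0, 0, 0, 0, 0, 0, 0.1], [0, 0, 0, 0, 0, 0, 0.1], [0, 0, 0, 0, 0, 0, 0.1]]])

```text
t: 13.72
eef_pos: [0.5213, -0.0814, 0.1311]
tcp_rot: [0.501, 0.5, 0.499, -0.499]
ft_force: [-0.2, -0.1, 8.4]
finger_gap: 0.301
```

>>> jog_arm(deltas=[[[0, 0, 0, 0, 0, 0, 0.1], [0, 0, 0, 0, 0, 0, 0.1], [0, 0, 0, 0, 0, 0, 0.1], [0, 0, 0, 0, 0, 0, 0.1], [0, 0, 0, 0, 0, 0, 0.1]]])

```text
t: 14.13
eef_pos: [0.5208, -0.0815, 0.1312]
tcp_rot: [0.501, 0.5, 0.5, -0.5]
ft_force: [-3.4, 0.4, 6.3]
finger_gap: 0.291
```

>>> jog_arm(deltas=[[[-0.8, 0, 0, 0, 0, 0, 0.1], [-1.6, 0, 0, 0, 0, 0, 0.1], [-2.6, 0.2, -0.8, 0, 0, 0, 0.1], [-2.6, 0.6, -2.2, 0, 0, 0, 0.1], [-2.6, 1, -3.7, 0, 0, 0, 0.1]]])

```text
t: 14.55
eef_pos: [0.5463, 0.0113, 0.1959]
tcp_rot: [0.5, 0.501, 0.498, -0.5]
ft_force: [0.2, 0.7, -6.6]
finger_gap: 0.288
```

>>> jog_arm(deltas=[[[0, 0.3, -1.6, 0, 0, 0, 0.1], [0, 0.6, -3.1, 0, 0, 0, 0.1], [0, 0.9, -4.6, 0, 0, 0, 0.1], [0, 0.9, -6.1, 0, 0, 0, 0.1], [0, 0.9, -7.6, 0, 0, 0, 0.1]]])

```text
t: 14.97
eef_pos: [0.5667, 0.2032, 0.1926]
tcp_rot: [0.5, 0.499, 0.501, -0.5]
ft_force: [1.0, 0.3, -5.9]
finger_gap: 0.292
```

>>> jog_arm(deltas=[[[0, 0, -1.5, 0, 0, 0, 0.1], [0, 0, -2.8, 0, 0, 0, 0.1], [0, 0, -3.8, 0, 0, 0, 0.1], [0, 0, -4.2, 0, 0, 0, 0.1], [0, 0, -4.2, 0, 0, 0, 0.1]]])

```text
t: 15.38
eef_pos: [0.5663, 0.3085, 0.1924]
tcp_rot: [0.5, 0.498, 0.501, -0.5]
ft_force: [-0.8, -0.8, -5.6]
finger_gap: 0.288
```

```bash
python3 - <<'E'
from h import *
delta([.568,.303,.1205],0)
E
```

```text
at [0.5663 0.3085 0.1924] yaw 0.22 gap 0.288 t 15.38 F [-0.8 -0.8 -5.6]
delta [2.88, 0.07, 0.22] [0.04, 0.0, 0.02]
```

>>> jog_arm(deltas=[[[1, 0.1, 0.1, 0, 0, 0, 0.1], [1.8, 0.1, 0.1, 0, 0, 0, 0.1], [2.3, 0.1, 0.1, 0, 0, 0, 0.1], [2.7, 0.1, 0.1, 0, 0, 0, 0.1], [2.8, 0.1, 0.1, 0, 0, 0, 0.1]]])

```text
t: 15.8
eef_pos: [0.569, 0.3025, 0.1216]
tcp_rot: [-0.499, -0.499, -0.5, 0.501]
ft_force: [-1.1, 0.0, -5.3]
finger_gap: 0.289
```

>>> jog_arm(deltas=[[[0.04, 0, 0, 0, 0, 0, 0.1], [0.08, 0, 0, 0, 0, 0, 0.1], [0.08, 0, 0, 0, 0, 0, 0.1]]])

```text
t: 16.05
eef_pos: [0.5708, 0.304, 0.123]
tcp_rot: [0.5, 0.501, 0.5, -0.499]
ft_force: [0.3, 0.7, -7.7]
finger_gap: 0.291
```

>>> jog_arm(deltas=[[[0.04, 0, 0, 0, 0, 0, 0.1], [0.08, 0, 0, 0, 0, 0, 0.1], [0.08, 0, 0, 0, 0, 0, 0.1], [0.08, 0, 0, 0, 0, 0, 0.1]]])

```text
t: 16.38
eef_pos: [0.5707, 0.3042, 0.1212]
tcp_rot: [0.5, 0.5, 0.5, -0.499]
ft_force: [-1.1, -0.7, -1.6]
finger_gap: 0.289
```

>>> jog_arm(deltas=[[[0.03, 0, 0, 0, 0, 0, 0.1], [0.06, 0, 0, 0, 0, 0, 0.1], [0.06, 0, 0, 0, 0, 0, 0.1], [0.06, 0, 0, 0, 0, 0, 0.1]]])

```text
t: 16.72
eef_pos: [0.5709, 0.3044, 0.1213]
tcp_rot: [0.5, 0.501, 0.5, -0.499]
ft_force: [-3.3, 0.2, 6.6]
finger_gap: 0.288
```

>>> jog_arm(deltas=[[[0, 0, 0, 0, 0, 0, 0.4], [0, 0, 0, 0, 0, 0, 0.6], [0, 0, 0, 0, 0, 0, 0.8], [0, 0, 0, 0, 0, 0, 0.8], [0, 0, 0, 0, 0, 0, 0.8]]])

```text
t: 17.13
eef_pos: [0.5701, 0.3038, 0.1182]
tcp_rot: [0.5, 0.5, 0.5, -0.5]
ft_force: [-0.2, -1.0, 0.1]
finger_gap: 0.801
```

>>> jog_arm(deltas=[[[-0.5, 0, 0, 0, 0, 0, 0.8], [-1.8, 0, 0, 0, 0, 0, 0.8], [-3.2, 0, 0, 0, 0, 0, 0.8], [-4.4, 0, 0, 0, 0, 0, 1], [-4.4, 0, 0, 0, 0, 0, 1]]])

```text
t: 17.55
eef_pos: [0.5737, 0.3053, 0.2387]
tcp_rot: [0.502, 0.505, 0.498, -0.495]
ft_force: [0.7, -0.0, 1.2]
finger_gap: 0.995
```

>>> jog_arm(deltas=[[[0, 0.1, 1.4, 0, 0, 0, 1], [0, 0.3, 3, 0, 0, 0, 1], [0, 0.6, 4.6, 0, 0, 0, 1], [0, 0.9, 6.2, 0, 0, 0, 1], [0, 1.1, 7.8, 0, 0, 0, 1]]])

```text
t: 17.97
eef_pos: [0.598, 0.1072, 0.2294]
tcp_rot: [0.501, 0.5, 0.5, -0.499]
ft_force: [0.7, 0.2, 0.1]
finger_gap: 1.001
```

```bash
python3 - <<'E'
from h import *
delta([.6035,-.012,.22],0)
c=snap("side","s1")
E
```

```text
at [0.598  0.1072 0.2294] yaw 0.06 gap 1.001 t 17.97 F [0.7 0.2 0.1]
delta [0.38, 0.22, 4.77] [0.01, -0.0, -0.02]
```

View pics/s1.png

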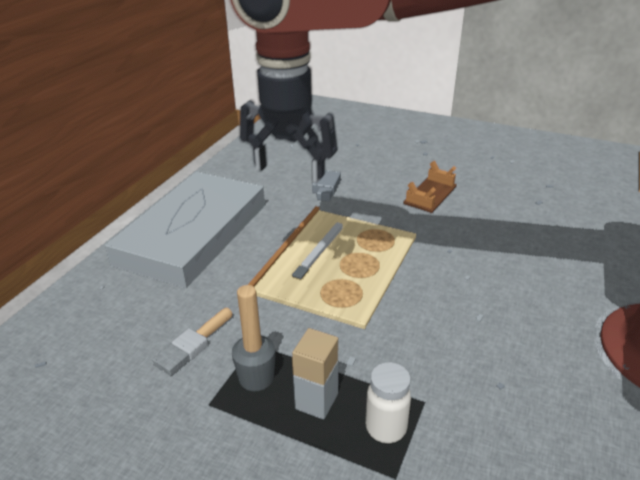

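>>> jog_arm(deltas=[[[-0.2, -0.3, 1.4, 0, 0, 0, 1], [-0.4, -0.7, 3, 0, 0, 0, 1], [-0.6, -1, 4.6, 0, 0, 0, 1], [-0.8, -1.4, 6.2, 0, 0, 0, 1], [-0.8, -1.8, 7.8, 0, 0, 0, 1]]])

```text
t: 18.43
eef_pos: [0.5528, -0.0878, 0.2506]
tcp_rot: [0.501, 0.5, 0.499, -0.499]
ft_force: [2.5, -0.2, 1.0]
finger_gap: 1.0
```

>>> jog_arm(deltas=[[[0, -0.4, 1.6, 0, 0, 0, 1], [0, -0.8, 3.2, 0, 0, 0, 1], [0, -1.2, 4.8, 0, 0, 0, 1], [0, -1.6, 6.4, 0, 0, 0, 1], [0, -1.9, 7.8, 0, 0, 0, 1]]])

```text
t: 18.85
eef_pos: [0.5045, -0.2834, 0.2493]
tcp_rot: [0.5, 0.5, 0.499, -0.5]
ft_force: [0.8, 1.1, -0.3]
finger_gap: 1.0
```

>>> jog_arm(deltas=[[[0, -0.4, 1.6, 0, 0, 0, 0.7], [0, -0.8, 3.2, 0, 0, 0, 0.6], [0, -1, 4.5, 0, 0, 0, 0.5], [0, -1, 4.5, 0, 0, 0, 0.5], [0, -1, 4.5, 0, 0, 0, 0.5]]])

```text
t: 19.27
eef_pos: [0.4799, -0.395, 0.2486]
tcp_rot: [0.499, 0.501, 0.499, -0.5]
ft_force: [-0.4, 0.9, -0.1]
finger_gap: 0.5
```

```bash
python3 - <<'E'
from h import *
delta([.603,-.010,.1],-2.5)
c=snap("wrist","w4")
w=load("pics/w3.npz");print("chisel w3",ray(w,[[396,243],[415,50]],[.026,.018]).round(4).tolist())
E
```

```text
at [ 0.4799 -0.395   0.2486] yaw -0.14 gap 0.5 t 19.27 F [-0.4  0.9 -0.1]
delta [5.95, 4.89, -15.41] [0.39, -0.0, -0.0]
chisel w3 [[0.599, -0.1006, 0.026], [0.6077, 0.0805, 0.018]]
```

View pics/w4.png

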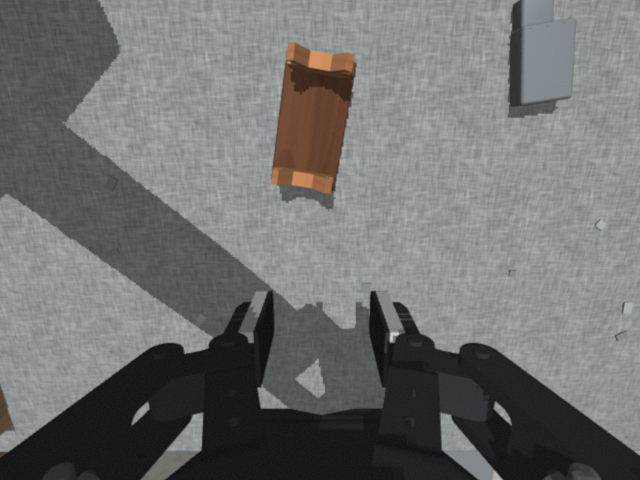

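```bash
python3 - <<'E'
from h import *
c=load("pics/w4.npz");cv2.imwrite("pics/c4.png",cv2.resize(c["color"][35:205,260:370],(388,600),interpolation=2)[:,:,::-1])
E
```

```text
(no output)
```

View pics/c4.png

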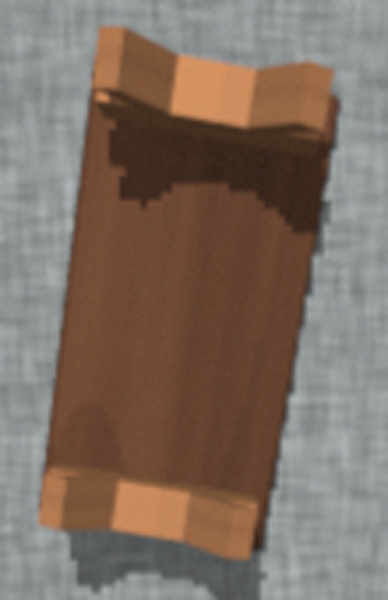

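```bash
python3 - <<'E'
from h import *
c=load("pics/w4.npz")
f=lambda P:np.array(P)/3.527+[260,35]-.35
P=ray(c,f([[212,90],[151,509]]),.035);d=P[0]-P[1];print(P.round(4),"len",np.linalg.norm(d),"ang",np.degrees(np.arctan2(d[1],d[0])),"mid",P.mean(0))
Q=ray(c,f([[178,53],[253,66],[247,126],[170,114]]),.035);print(np.linalg.norm(Q[0]-Q[1]),np.linalg.norm(Q[1]-Q[2]))
B=ray(c,f([[46,470],[93,97],[338,97],[262,547]]),[.010]*4);print("base pts",B.round(4).tolist())
E
```

```text
[[ 0.4787 -0.2533  0.035 ]
 [ 0.4606 -0.3616  0.035 ]] len 0.10980618320854232 ang 80.50521599468294 mid [ 0.46963019 -0.30746794  0.035     ]
0.019719444616616698 0.014266430616374951
base pts [[0.4275, -0.3525, 0.01], [0.4453, -0.25, 0.01], [0.5139, -0.2504, 0.01], [0.4933, -0.3761, 0.01]]
```

>>> jog_arm(deltas=[[[0, 0.5, -1.5, 0, 0, 0, 0.5], [0, 1, -3.1, 0, 0, 0, 0.5], [0, 1.5, -4.7, 0, 0, 0, 0.5], [0, 2, -6.3, 0, 0, 0, 0.5], [0, 2.5, -7.9, 0, 0, 0, 0.5]]])

```text
t: 19.73
eef_pos: [0.5428, -0.1934, 0.2489]
tcp_rot: [0.501, 0.5, 0.5, -0.499]
ft_force: [0.4, 0.0, -0.3]
finger_gap: 0.503
```

>>> jog_arm(deltas=[[[0, 0.5, -1.5, 0, 0, 0, 0.5], [0, 1, -3.1, 0, 0, 0, 0.5], [0, 1.5, -4.7, 0, 0, 0, 0.5], [0, 2, -6.3, 0, 0, 0, 0.5], [0, 2.35, -7.6, 0.43, 0, 0, 0.5]]])

```text
t: 20.15
eef_pos: [0.601, -0.0022, 0.249]
tcp_rot: [0.49, 0.511, 0.489, -0.51]
ft_force: [0.2, -0.2, -0.4]
finger_gap: 0.499
```

>>> jog_arm(deltas=[[[1.5, 0, 0, 0, 0, 0, 0.5], [3, 0, 0, 0, 0, 0, 0.5], [4.5, 0, 0, 0, 0, 0, 0.5], [6, 0, 0, 0, 0, 0, 0.5], [6, 0, 0, 0, 0, 0, 0.5]]])

```text
t: 20.57
eef_pos: [0.5944, -0.0042, 0.0895]
tcp_rot: [-0.485, -0.507, -0.494, 0.514]
ft_force: [-2.6, -0.5, -1.6]
finger_gap: 0.498
```

```bash
python3 - <<'E'
from h import *
delta([.6035,-.010,.018],-2.75)
E
```

```text
at [ 0.5944 -0.0042  0.0895] yaw -2.4 gap 0.498 t 20.57 F [-2.6 -0.5 -1.6]
delta [2.85, 0.42, 0.22] [0.06, -0.02, 0.15]
```

>>> jog_arm(deltas=[[[0.6, 0.1, 0.22, 0, 0, 0, 0.5], [1.2, 0.1, 0.22, 0, 0, 0, 0.5], [1.6, 0.1, 0.22, 0, 0, 0, 0.5], [1.6, 0.1, 0.22, 0, 0, 0, 0.5], [1.6, 0.1, 0.22, 0, 0, 0, 0.5]]])

```text
t: 20.98
eef_pos: [0.6036, -0.012, 0.0594]
tcp_rot: [0.489, 0.511, 0.489, -0.511]
ft_force: [-0.0, -0.3, 0.9]
finger_gap: 0.501
```

```bash
python3 - <<'E'
from h import *
delta([.6035,-.010,.018],-2.75)
E
```

```text
at [ 0.6036 -0.012   0.0594] yaw -2.5 gap 0.501 t 20.98 F [-0.  -0.3  0.9]
delta [1.66, -0.01, -0.08] [0.04, -0.0, -0.01]
```

>>> jog_arm(deltas=[[[0.5, 0, -0.05, 0, 0, 0, 0.5], [1, 0, -0.05, 0, 0, 0, 0.5], [1.4, 0, -0.05, 0, 0, 0, 0.5], [1.6, 0, -0.05, 0, 0, 0, 0.5], [1.6, 0, -0.05, 0, 0, 0, 0.5]]])

```text
t: 21.4
eef_pos: [0.6017, -0.0112, 0.0158]
tcp_rot: [-0.488, -0.51, -0.49, 0.512]
ft_force: [-0.4, -0.7, -0.3]
finger_gap: 0.5
```

>>> jog_arm(deltas=[[[0, 0, 0, 0, 0, 0, 0.3], [0, 0, 0, 0, 0, 0, 0.2], [0, 0, 0, 0, 0, 0, 0.1], [0, 0, 0, 0, 0, 0, 0], [0, 0, 0, 0, 0, 0, 0]]])

```text
t: 21.82
eef_pos: [0.604, -0.0115, 0.0191]
tcp_rot: [0.489, 0.511, 0.488, -0.511]
ft_force: [-0.0, -0.2, 1.6]
finger_gap: 0.136
```

>>> jog_arm(deltas=[[[0, 0, 0, 0, 0, 0, 0], [0, 0, 0, 0, 0, 0, 0], [0, 0, 0, 0, 0, 0, 0]]])

```text
t: 22.07
eef_pos: [0.6041, -0.0115, 0.019]
tcp_rot: [0.489, 0.511, 0.488, -0.511]
ft_force: [0.1, -0.1, 3.8]
finger_gap: 0.138
```

>>> jog_arm(deltas=[[[-0.5, 0, 0, 0, 0, 0, 0], [-1.3, 0, 0, 0, 0, 0, 0], [-2.2, 0, 0, 0, 0, 0, 0], [-3.2, 0, 0, 0, 0, 0, 0], [-3.2, 0, 0, 0, 0, 0, 0]]])

```text
t: 22.48
eef_pos: [0.6067, -0.0117, 0.1044]
tcp_rot: [0.491, 0.513, 0.486, -0.509]
ft_force: [1.9, -0.7, -1.0]
finger_gap: 0.138
```

```bash
python3 - <<'E'
from h import *
delta([.4694,-.309,.1],-9.5)
c=snap("scene","sc2");cv2.imwrite("pics/c5.png",cv2.resize(c["color"][100:400,100:460],(720,600))[:,:,::-1])
E
```

```text
at [ 0.6067 -0.0117  0.1044] yaw -2.54 gap 0.138 t 22.48 F [ 1.9 -0.7 -1. ]
delta [0.14, -4.96, 12.12] [1.16, 0.0, -0.09]
```

View pics/c5.png

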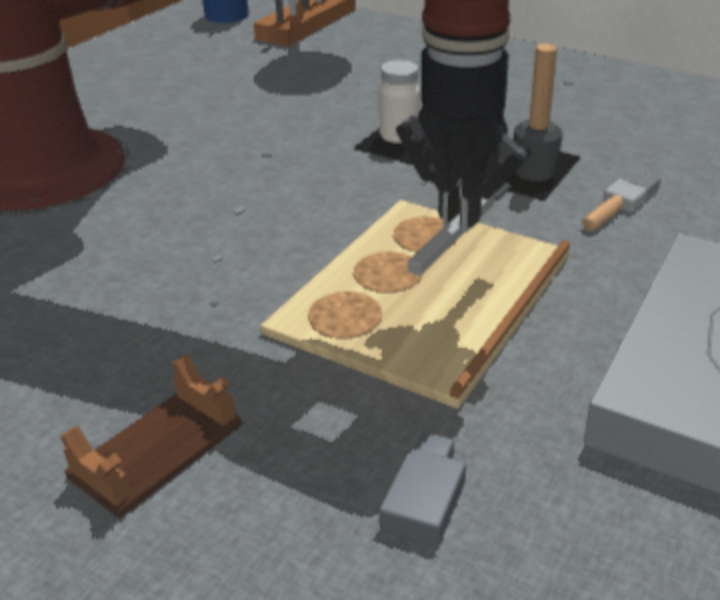

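>>> jog_arm(deltas=[[[0, -0.6, 1.3, 0, 0, 0, 0], [0, -1.1, 2.7, 0, 0, 0, 0], [0, -1.7, 4.1, 0, 0, 0, 0], [0, -2.3, 5.5, 0, 0, 0, 0], [0, -2.8, 6.8, 0, 0, 0, 0]]])

```text
t: 22.95
eef_pos: [0.5233, -0.1788, 0.0961]
tcp_rot: [-0.488, -0.51, -0.49, 0.511]
ft_force: [0.2, -0.2, -2.5]
finger_gap: 0.137
```

>>> jog_arm(deltas=[[[0, -0.5, 1.3, 0.2, 0, 0, 0], [0, -1, 2.6, 0.5, 0, 0, 0], [0, -1.6, 3.8, 0.8, 0, 0, 0], [0, -2, 4.8, 1.1, 0, 0, 0], [0, -2.15, 5.3, 1.16, 0, 0, 0]]])

```text
t: 23.37
eef_pos: [0.4637, -0.3097, 0.0963]
tcp_rot: [-0.455, -0.54, -0.457, 0.541]
ft_force: [0.3, -0.8, -1.9]
finger_gap: 0.14
```

>>> jog_arm(deltas=[[[0, 0, 0, 0, 0, 0, 0], [0, 0, 0, 0, 0, 0, 0], [0, 0, 0, 0, 0, 0, 0]]])

```text
t: 23.62
eef_pos: [0.4663, -0.3068, 0.0973]
tcp_rot: [0.456, 0.54, 0.458, -0.539]
ft_force: [-0.3, -0.2, -2.3]
finger_gap: 0.138
```

```bash
python3 - <<'E'
from h import *
delta([.4694,-.309,.043],-9.5)
E
```

```text
at [ 0.4663 -0.3068  0.0973] yaw -9.45 gap 0.138 t 23.62 F [-0.3 -0.2 -2.3]
delta [2.17, 0.14, 0.07] [0.01, -0.02, 0.01]
```

>>> jog_arm(deltas=[[[0.4, 0.14, 0.07, 0, 0, 0, 0], [0.9, 0.14, 0.07, 0, 0, 0, 0], [1.3, 0.14, 0.07, 0, 0, 0, 0], [1.6, 0.14, 0.07, 0, 0, 0, 0], [1.6, 0.14, 0.07, 0, 0, 0, 0]]])

```text
t: 24.03
eef_pos: [0.468, -0.3085, 0.0549]
tcp_rot: [-0.455, -0.539, -0.459, 0.54]
ft_force: [0.0, -0.0, -2.4]
finger_gap: 0.138
```

```bash
python3 - <<'E'
from h import *
delta([.4694,-.309,.042],-9.5)
c=snap("scene","sc3");d=snap("wrist","w5")
a=cv2.resize(c["color"][260:360,120:240],(720,600))
cv2.imwrite("pics/c6.png",a[:,:,::-1])
E
```

```text
at [ 0.468  -0.3085  0.0549] yaw -9.47 gap 0.138 t 24.03 F [ 0.  -0.  -2.4]
delta [0.52, 0.06, 0.01] [0.01, -0.03, 0.05]
```

View pics/c6.png

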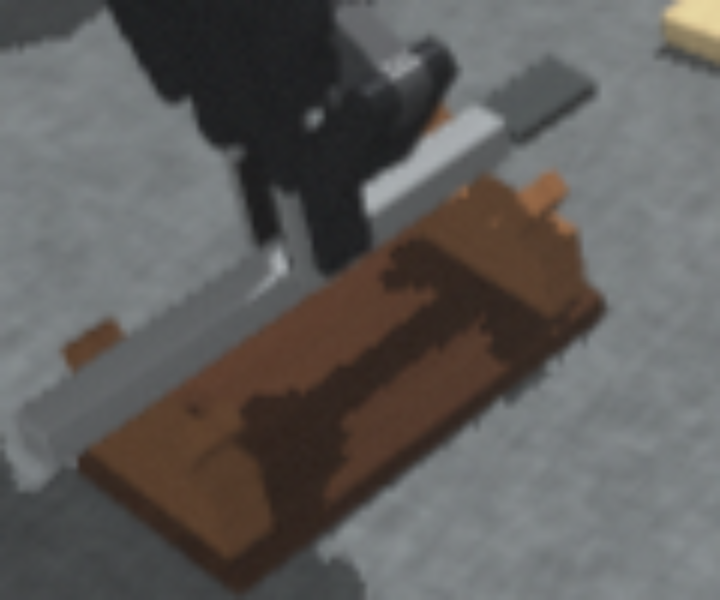

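>>> jog_arm(deltas=[[[0.15, 0.05, 0, 0, 0, 0, 0], [0.3, 0.05, 0, 0, 0, 0, 0], [0.4, 0.05, 0, 0, 0, 0, 0], [0.4, 0.05, 0, 0, 0, 0, 0], [0.4, 0.05, 0, 0, 0, 0, 0]]])

```text
t: 24.55
eef_pos: [0.4707, -0.3106, 0.0482]
tcp_rot: [-0.457, -0.54, -0.457, 0.54]
ft_force: [-1.1, -0.1, -1.7]
finger_gap: 0.14
```

>>> jog_arm(deltas=[[[0.05, 0, 0, 0, 0, 0, 0], [0.1, 0, 0, 0, 0, 0, 0], [0.1, 0, 0, 0, 0, 0, 0], [0.1, 0, 0, 0, 0, 0, 0]]])

```text
t: 24.88
eef_pos: [0.4707, -0.3106, 0.0458]
tcp_rot: [-0.457, -0.54, -0.457, 0.54]
ft_force: [-0.6, 0.4, -1.0]
finger_gap: 0.136
```

>>> jog_arm(deltas=[[[0.05, 0, 0, 0, 0, 0, 0], [0.1, 0, 0, 0, 0, 0, 0], [0.1, 0, 0, 0, 0, 0, 0], [0.1, 0, 0, 0, 0, 0, 0]]])

```text
t: 25.22
eef_pos: [0.4707, -0.3105, 0.0432]
tcp_rot: [-0.457, -0.54, -0.457, 0.54]
ft_force: [-0.4, 0.0, -2.3]
finger_gap: 0.139
```

>>> jog_arm(deltas=[[[0.03, 0, 0, 0, 0, 0, 0], [0.06, 0, 0, 0, 0, 0, 0], [0.06, 0, 0, 0, 0, 0, 0], [0.06, 0, 0, 0, 0, 0, 0]]])

```text
t: 25.55
eef_pos: [0.4709, -0.3107, 0.0421]
tcp_rot: [0.457, 0.54, 0.457, -0.54]
ft_force: [-0.3, -0.1, 0.2]
finger_gap: 0.136
```

>>> jog_arm(deltas=[[[0.03, 0, 0, 0, 0, 0, 0.15], [0.03, 0, 0, 0, 0, 0, 0.25], [0.03, 0, 0, 0, 0, 0, 0.4], [0.03, 0, 0, 0, 0, 0, 0.5], [0.03, 0, 0, 0, 0, 0, 0.5]]])

```text
t: 25.97
eef_pos: [0.4708, -0.3107, 0.0411]
tcp_rot: [0.457, 0.54, 0.457, -0.54]
ft_force: [0.5, 0.6, -0.1]
finger_gap: 0.5
```

>>> jog_arm(deltas=[[[-0.5, 0, 0, 0, 0, 0, 0.5], [-2, 0, 0, 0, 0, 0, 0.5], [-3.6, 0, 0, 0, 0, 0, 0.7], [-5.2, 0, 0, 0, 0, 0, 1], [-6.8, 0, 0, 0, 0, 0, 1]]])

```text
t: 26.38
eef_pos: [0.4705, -0.3104, 0.2138]
tcp_rot: [0.457, 0.54, 0.457, -0.54]
ft_force: [0.7, -0.2, -0.0]
finger_gap: 0.904
```

>>> jog_arm(deltas=[[[0, 0, 1.2, 0, 0, 0, 1], [0, 0, 2.8, 0, 0, 0, 1], [0, 0, 3.2, 0, 0, 0, 1], [0, 0, 3.2, 0, 0, 0, 1]]])

```text
t: 26.72
eef_pos: [0.4569, -0.3918, 0.2121]
tcp_rot: [-0.456, -0.54, -0.455, 0.541]
ft_force: [0.2, 1.0, -0.1]
finger_gap: 1.001
```

```bash
python3 - <<'E'
from h import *
delta([.568,.1,.25],0)
c=snap("wrist","w6")
cv2.imwrite("pics/c7.png",cv2.resize(c["color"][0:240,200:440],(600,600),interpolation=2)[:,:,::-1])
E
```

```text
at [ 0.4569 -0.3918  0.2121] yaw -9.69 gap 1.001 t 26.72 F [ 0.2  1.  -0.1]
delta [-1.54, 1.07, -20.14] [-1.62, 0.01, -0.01]
```

View pics/c7.png

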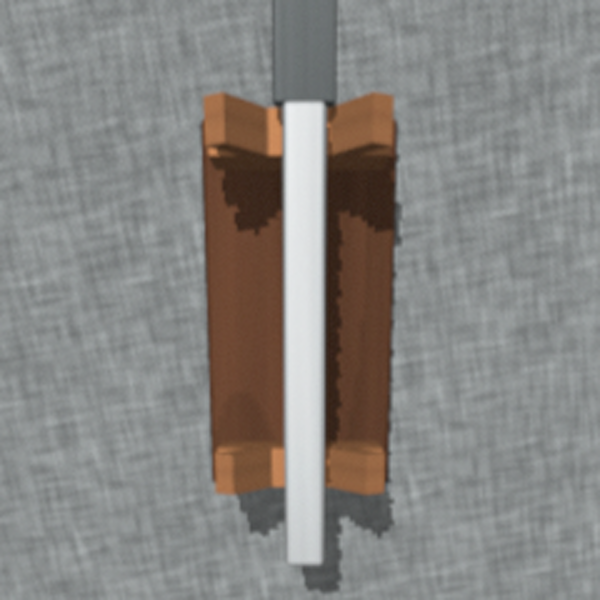

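>>> jog_arm(deltas=[[[-0.8, 0, -1, -0.5, 0, 0, 1], [-1.6, 0, -2.4, -1, 0, 0, 1], [-1.6, 0, -3.8, -1.5, 0, 0, 1], [-1.6, 0, -5.2, -1.62, 0, 0, 1], [-1.6, 0, -6.6, -1.62, 0, 0, 1]]])

```text
t: 27.18
eef_pos: [0.4847, -0.2239, 0.2515]
tcp_rot: [0.501, 0.499, 0.501, -0.499]
ft_force: [0.7, -0.0, -0.0]
finger_gap: 0.999
```

```bash
python3 - <<'E'
from h import *
delta([.5705,.304,.25],0)
c=load("pics/w6.npz")
a=np.radians(80.5);ax=np.array([np.cos(a),np.sin(a)]);ctr=np.array([.4696,-.3075])
for u,z in(([322,225.2],.049),([321.8,41],.049)):
    e=ray(c,[u],z)[0,:2]-ctr;print("along",e@ax,"side",e@[-ax[1],ax[0]])
E
```

```text
at [ 0.4847 -0.2239  0.2515] yaw 0.27 gap 0.999 t 27.18 F [ 0.7 -0.  -0. ]
delta [0.07, 3.53, -21.1] [0.05, -0.0, -0.0]
along -0.08801292743731202 side -0.001780995132951369
along 0.05970478661985358 side -0.0023561571091913185
```

>>> jog_arm(deltas=[[[0, 0.2, -1.5, 0, 0, 0, 1], [0, 0.5, -3.1, 0, 0, 0, 1], [0, 0.8, -4.7, 0, 0, 0, 1], [0, 1.1, -6.3, 0, 0, 0, 1], [0, 1.3, -7.9, 0, 0, 0, 1]]])

```text
t: 27.6
eef_pos: [0.5159, -0.0258, 0.251]
tcp_rot: [0.501, 0.499, 0.501, -0.499]
ft_force: [1.0, 0.0, 0.2]
finger_gap: 1.003
```

>>> jog_arm(deltas=[[[0, 0.3, -1.6, 0, 0, 0, 1], [0, 0.6, -3.2, 0, 0, 0, 1], [0, 0.9, -4.8, 0, 0, 0, 1], [0, 1.2, -6.4, 0, 0, 0, 1], [0, 1.4, -8, 0, 0, 0, 1]]])

```text
t: 28.02
eef_pos: [0.5496, 0.1742, 0.2509]
tcp_rot: [0.501, 0.499, 0.502, -0.499]
ft_force: [0.9, -0.9, -0.1]
finger_gap: 1.0
```

>>> jog_arm(deltas=[[[0, 0.3, -1.5, 0, 0, 0, 0.8], [0, 0.6, -3, 0, 0, 0, 0.8], [0, 0.8, -4.4, 0, 0, 0, 0.8], [0, 0.8, -5, 0, 0, 0, 0.8], [0, 0.8, -5, 0, 0, 0, 0.8]]])

```text
t: 28.43
eef_pos: [0.5686, 0.2998, 0.2504]
tcp_rot: [0.502, 0.497, 0.503, -0.498]
ft_force: [0.5, -0.5, 0.1]
finger_gap: 0.798
```

```bash
python3 - <<'E'
from h import *
delta([.5705,.304,.1185],0)
c=snap("wrist","w7");print("handle top expected px",proj(c,[.5705,.302,.174]))
m=cv2.cvtColor(c["color"],cv2.COLOR_RGB2HSV);m=(m[...,0]<19)&(m[...,1]>80)&(m[...,2]>100);v,u=np.nonzero(m[250:400,230:410]);print(np.median(u)+230,v.min()+250,v.max()+250,len(u))
E
```

```text
at [0.5686 0.2998 0.2504] yaw 0.51 gap 0.798 t 28.43 F [ 0.5 -0.5  0.1]
delta [5.28, 0.09, -0.16] [0.08, -0.0, 0.02]
handle top expected px [[325.14517289 249.47856301]]
294.0 250 399 3339
```

>>> jog_arm(deltas=[[[1, 0.08, -0.16, 0.08, 0, 0, 0.8], [2.2, 0.08, -0.16, 0.08, 0, 0, 0.8], [3.4, 0.08, -0.16, 0.08, 0, 0, 0.8], [4.6, 0.08, -0.16, 0.08, 0, 0, 0.8], [5.2, 0.08, -0.16, 0.08, 0, 0, 0.8]]])

```text
t: 28.9
eef_pos: [0.5697, 0.2976, 0.1166]
tcp_rot: [-0.498, -0.499, -0.499, 0.504]
ft_force: [-0.5, -0.7, -0.1]
finger_gap: 0.801
```

>>> jog_arm(deltas=[[[0, 0, 0, 0, 0, 0, 0.8], [0, 0, 0, 0, 0, 0, 0.6], [0, 0, 0, 0, 0, 0, 0.3], [0, 0, 0, 0, 0, 0, 0.1], [0, 0, 0, 0, 0, 0, 0.1]]])

```text
t: 29.32
eef_pos: [0.5728, 0.3006, 0.1243]
tcp_rot: [0.499, 0.502, 0.499, -0.501]
ft_force: [-5.6, -0.2, 6.9]
finger_gap: 0.292
```

>>> jog_arm(deltas=[[[0, 0, 0, 0, 0, 0, 0.1], [0, 0, 0, 0, 0, 0, 0.1], [0, 0, 0, 0, 0, 0, 0.1], [0, 0, 0, 0, 0, 0, 0.1]]])

```text
t: 29.65
eef_pos: [0.5726, 0.3007, 0.1242]
tcp_rot: [0.499, 0.502, 0.499, -0.501]
ft_force: [-5.1, -0.7, 6.9]
finger_gap: 0.295
```

>>> jog_arm(deltas=[[[-0.8, 0, 0, 0, 0, 0, 0.1], [-1.6, 0, 0, 0, 0, 0, 0.1], [-2.6, 0, 0.8, 0, 0, 0, 0.1], [-2.6, 0, 2.2, 0, 0, 0, 0.1], [-2.6, -0.2, 3.7, 0, 0, 0, 0.1]]])

```text
t: 30.07
eef_pos: [0.5685, 0.2078, 0.1888]
tcp_rot: [0.501, 0.502, 0.498, -0.499]
ft_force: [1.0, -0.6, -6.6]
finger_gap: 0.296
```

>>> jog_arm(deltas=[[[0, -0.3, 1.6, 0, 0, 0, 0.1], [0, -0.6, 3.1, 0, 0, 0, 0.1], [0, -0.9, 4.6, 0, 0, 0, 0.1], [0, -1.2, 6.1, 0, 0, 0, 0.1], [0, -1.5, 7.6, 0, 0, 0, 0.1]]])

```text
t: 30.48
eef_pos: [0.5273, 0.0162, 0.1855]
tcp_rot: [-0.499, -0.501, -0.499, 0.501]
ft_force: [0.6, -0.7, -5.3]
finger_gap: 0.285
```

>>> jog_arm(deltas=[[[0, -0.2, 1.5, 0, 0, 0, 0.1], [0, -0.4, 2.8, 0, 0, 0, 0.1], [0, -0.4, 3.8, 0, 0, 0, 0.1], [0, -0.4, 4.1, 0, 0, 0, 0.1], [0, -0.4, 4.1, 0, 0, 0, 0.1]]])

```text
t: 30.9
eef_pos: [0.5175, -0.0865, 0.1857]
tcp_rot: [-0.498, -0.502, -0.498, 0.502]
ft_force: [0.3, 0.3, -6.2]
finger_gap: 0.288
```

```bash
python3 - <<'E'
from h import *
delta([.5205,-.0855,.134],0)
E
```

```text
at [ 0.5175 -0.0865  0.1857] yaw -0.45 gap 0.288 t 30.9 F [ 0.3  0.3 -6.2]
delta [2.07, 0.12, -0.04] [-0.08, 0.0, 0.01]
```

>>> jog_arm(deltas=[[[0.5, 0.06, 0, 0, 0, 0, 0.1], [1, 0.06, 0, 0, 0, 0, 0.1], [1.5, 0.06, 0, 0, 0, 0, 0.1], [1.8, 0.06, 0, 0, 0, 0, 0.1], [1.8, 0.06, 0, 0, 0, 0, 0.1]]])

```text
t: 31.32
eef_pos: [0.5173, -0.0831, 0.1369]
tcp_rot: [-0.497, -0.5, -0.501, 0.502]
ft_force: [0.4, -0.1, -6.7]
finger_gap: 0.286
```

>>> jog_arm(deltas=[[[0.05, 0, 0, 0, 0, 0, 0.1], [0.1, 0, 0, 0, 0, 0, 0.1], [0.1, 0, 0, 0, 0, 0, 0.1], [0.1, 0, 0, 0, 0, 0, 0.1]]])

```text
t: 31.65
eef_pos: [0.5201, -0.0848, 0.1393]
tcp_rot: [0.499, 0.501, 0.498, -0.501]
ft_force: [1.0, -0.2, -6.0]
finger_gap: 0.287
```

Position good (0.520, −0.085); lower onto the pad.

>>> jog_arm(deltas=[[[0.06, 0, 0, 0, 0, 0, 0.1], [0.12, 0, 0, 0, 0, 0, 0.1], [0.18, 0, 0, 0, 0, 0, 0.1], [0.18, 0, 0, 0, 0, 0, 0.1]]])

```text
t: 31.98
eef_pos: [0.5197, -0.0848, 0.1343]
tcp_rot: [0.499, 0.501, 0.499, -0.501]
ft_force: [0.7, -0.9, -5.7]
finger_gap: 0.289
```

>>> jog_arm(deltas=[[[0.04, 0, 0, 0, 0, 0, 0.1], [0.08, 0, 0, 0, 0, 0, 0.1], [0.08, 0, 0, 0, 0, 0, 0.1], [0.08, 0, 0, 0, 0, 0, 0.1]]])

```text
t: 32.32
eef_pos: [0.5201, -0.085, 0.1342]
tcp_rot: [0.499, 0.501, 0.498, -0.501]
ft_force: [-4.2, 1.3, 5.6]
finger_gap: 0.291
```

>>> jog_arm(deltas=[[[0, 0, 0, 0, 0, 0, 0.4], [0, 0, 0, 0, 0, 0, 0.6], [0, 0, 0, 0, 0, 0, 0.8], [0, 0, 0, 0, 0, 0, 1], [0, 0, 0, 0, 0, 0, 1]]])

```text
t: 32.73
eef_pos: [0.5197, -0.0847, 0.1321]
tcp_rot: [0.499, 0.501, 0.499, -0.501]
ft_force: [0.1, -0.3, -1.0]
finger_gap: 0.95
```

>>> jog_arm(deltas=[[[-0.5, 0, 0, 0, 0, 0, 1], [-1.8, 0, 0, 0, 0, 0, 1], [-3, 0, 0, 0, 0, 0, 1], [-4, 0, 0, 0, 0, 0, 1], [-4, 0, 0, 0, 0, 0, 1]]])

```text
t: 33.15
eef_pos: [0.5228, -0.0857, 0.2403]
tcp_rot: [0.503, 0.503, 0.495, -0.499]
ft_force: [0.3, -0.5, 0.7]
finger_gap: 1.003
```

>>> jog_arm(deltas=[[[0, -0.2, -1.5, 0, 0, 0, 1], [0, -0.5, -3.1, 0, 0, 0, 1], [0, -0.7, -4.7, 0, 0, 0, 1], [0, -0.9, -6.3, 0, 0, 0, 1], [0, -1.1, -7.9, 0, 0, 0, 1]]])

```text
t: 33.57
eef_pos: [0.4924, 0.1146, 0.2326]
tcp_rot: [0.499, 0.502, 0.498, -0.501]
ft_force: [1.0, -0.3, 0.4]
finger_gap: 1.001
```

>>> jog_arm(deltas=[[[0, -0.2, -1.5, 0, 0, 0, 0.9], [0, -0.5, -3.1, 0, 0, 0, 0.9], [0, -0.7, -4.7, 0, 0, 0, 0.9], [0, -0.9, -6.3, 0, 0, 0, 0.9], [0, -1, -7.5, 0, 0, 0, 0.9]]])

```text
t: 33.98
eef_pos: [0.4678, 0.3034, 0.2325]
tcp_rot: [0.499, 0.501, 0.499, -0.5]
ft_force: [0.2, -0.2, 0.2]
finger_gap: 0.899
```

>>> jog_arm(deltas=[[[0, 0, 0, 0, 0, 0, 0.9], [0, 0, 0, 0, 0, 0, 0.9]]])

```text
t: 34.15
eef_pos: [0.4683, 0.3019, 0.2321]
tcp_rot: [-0.5, -0.5, -0.5, 0.501]
ft_force: [0.6, -0.8, 0.6]
finger_gap: 0.899
```

```bash
python3 - <<'E'
from h import *
delta([.469,.3050,.074],0)
E
```

```text
at [0.4683 0.3019 0.2321] yaw -0.09 gap 0.899 t 34.15 F [ 0.6 -0.8  0.6]
delta [6.32, 0.03, -0.13] [-0.02, 0.0, 0.0]
```

>>> jog_arm(deltas=[[[1.2, 0.03, -0.1, 0, 0, 0, 0.9], [2.6, 0.03, -0.1, 0, 0, 0, 0.9], [4, 0.03, -0.1, 0, 0, 0, 0.9], [5.4, 0.03, -0.1, 0, 0, 0, 0.9], [6.2, 0.03, -0.1, 0, 0, 0, 0.9]]])

```text
t: 34.57
eef_pos: [0.4677, 0.3006, 0.0729]
tcp_rot: [-0.498, -0.5, -0.499, 0.504]
ft_force: [-0.4, -0.6, -0.6]
finger_gap: 0.899
```

>>> jog_arm(deltas=[[[0, 0, 0, 0, 0, 0, 0.9], [0, 0, 0, 0, 0, 0, 0.7], [0, 0, 0, 0, 0, 0, 0.5], [0, 0, 0, 0, 0, 0, 0.2], [0, 0, 0, 0, 0, 0, 0.2]]])

```text
t: 34.98
eef_pos: [0.4712, 0.3035, 0.08]
tcp_rot: [0.499, 0.503, 0.498, -0.5]
ft_force: [-1.9, -1.4, 5.4]
finger_gap: 0.522
```

>>> jog_arm(deltas=[[[0, 0, 0, 0, 0, 0, 0.2], [0, 0, 0, 0, 0, 0, 0.2], [0, 0, 0, 0, 0, 0, 0.2], [0, 0, 0, 0, 0, 0, 0.2]]])

```text
t: 35.32
eef_pos: [0.4712, 0.3036, 0.08]
tcp_rot: [0.499, 0.502, 0.498, -0.5]
ft_force: [-2.3, -2.2, 6.4]
finger_gap: 0.517
```

>>> jog_arm(deltas=[[[-0.8, 0, 0, 0, 0, 0, 0.2], [-1.6, 0, 0, 0, 0, 0, 0.2], [-2.6, 0, 0.8, 0, 0, 0, 0.2], [-2.6, 0.2, 2.2, 0, 0, 0, 0.2], [-2.6, 0.5, 3.7, 0, 0, 0, 0.2]]])

```text
t: 35.73
eef_pos: [0.4829, 0.2109, 0.145]
tcp_rot: [0.501, 0.502, 0.499, -0.499]
ft_force: [1.0, -0.8, -3.5]
finger_gap: 0.517
```

>>> jog_arm(deltas=[[[0, 0.3, 1.5, 0, 0, 0, 0.2], [0, 0.6, 3, 0, 0, 0, 0.2], [0, 0.9, 4.5, 0, 0, 0, 0.2], [0, 1.2, 5.8, 0, 0, 0, 0.2], [0, 1.5, 7, 0, 0, 0, 0.2]]])

```text
t: 36.15
eef_pos: [0.5184, 0.0332, 0.1424]
tcp_rot: [0.499, 0.502, 0.498, -0.501]
ft_force: [0.1, 0.0, -3.9]
finger_gap: 0.522
```

>>> jog_arm(deltas=[[[0, 0.05, 0.7, 0, 0, 0, 0.2], [0, 0.05, 1.3, 0, 0, 0, 0.2], [0, 0.05, 1.4, 0, 0, 0, 0.2], [0, 0.05, 1.4, 0, 0, 0, 0.2], [0, 0.05, 1.4, 0, 0, 0, 0.2]]])

```text
t: 36.57
eef_pos: [0.5193, 0.0007, 0.1421]
tcp_rot: [0.499, 0.501, 0.499, -0.501]
ft_force: [0.4, 0.3, -2.9]
finger_gap: 0.519
```

```bash
python3 - <<'E'
from h import *
delta([.5215,-.0017,.090],0)
E
```

```text
at [0.5193 0.0007 0.1421] yaw -0.27 gap 0.519 t 36.57 F [ 0.4  0.3 -2.9]
delta [2.08, 0.09, 0.1] [-0.04, -0.0, -0.0]
```

>>> jog_arm(deltas=[[[0.5, 0.03, 0.1, 0, 0, 0, 0.2], [1, 0.03, 0.1, 0, 0, 0, 0.2], [1.5, 0.03, 0.1, 0, 0, 0, 0.2], [1.8, 0.03, 0.1, 0, 0, 0, 0.2], [1.8, 0.03, 0.1, 0, 0, 0, 0.2]]])

```text
t: 36.98
eef_pos: [0.5177, -0.0015, 0.0932]
tcp_rot: [-0.497, -0.5, -0.501, 0.502]
ft_force: [-0.2, -0.3, -4.4]
finger_gap: 0.522
```

>>> jog_arm(deltas=[[[0.05, 0, 0, 0, 0, 0, 0.2], [0.1, 0, 0, 0, 0, 0, 0.2], [0.15, 0, 0, 0, 0, 0, 0.2], [0.15, 0, 0, 0, 0, 0, 0.2]]])

```text
t: 37.32
eef_pos: [0.5206, -0.0022, 0.0938]
tcp_rot: [0.499, 0.501, 0.499, -0.501]
ft_force: [0.4, 0.1, -3.1]
finger_gap: 0.52
```

>>> jog_arm(deltas=[[[0.05, 0, 0, 0, 0, 0, 0.2], [0.08, 0, 0, 0, 0, 0, 0.2], [0.08, 0, 0, 0, 0, 0, 0.2], [0.08, 0, 0, 0, 0, 0, 0.2]]])

```text
t: 37.65
eef_pos: [0.5202, -0.0022, 0.0914]
tcp_rot: [0.499, 0.501, 0.499, -0.501]
ft_force: [0.1, -0.6, -4.1]
finger_gap: 0.52
```

>>> jog_arm(deltas=[[[0.04, 0, 0, 0, 0, 0, 0.2], [0.08, 0, 0, 0, 0, 0, 0.2], [0.08, 0, 0, 0, 0, 0, 0.2], [0.08, 0, 0, 0, 0, 0, 0.2]]])

```text
t: 37.98
eef_pos: [0.5205, -0.0023, 0.0901]
tcp_rot: [0.499, 0.501, 0.499, -0.501]
ft_force: [-2.2, -0.7, 2.8]
finger_gap: 0.523
```

>>> jog_arm(deltas=[[[0, 0, 0, 0, 0, 0, 0.6], [0, 0, 0, 0, 0, 0, 0.8], [0, 0, 0, 0, 0, 0, 0.9], [0, 0, 0, 0, 0, 0, 0.9], [0, 0, 0, 0, 0, 0, 0.9]]])

```text
t: 38.4
eef_pos: [0.5204, -0.0022, 0.0894]
tcp_rot: [0.499, 0.501, 0.499, -0.501]
ft_force: [-0.5, -0.8, 0.6]
finger_gap: 0.899
```

>>> jog_arm(deltas=[[[-0.5, 0, 0, 0, 0, 0, 0.9], [-1.8, 0, 0, 0, 0, 0, 0.9], [-3.2, 0, 0, 0, 0, 0, 1], [-4.6, 0, 0, 0, 0, 0, 1], [-5.8, 0, 0, 0, 0, 0, 1]]])

```text
t: 38.82
eef_pos: [0.5206, -0.0022, 0.2381]
tcp_rot: [0.5, 0.502, 0.498, -0.501]
ft_force: [0.9, 0.5, 0.3]
finger_gap: 0.997
```

>>> jog_arm(deltas=[[[0, -0.7, -1.4, 0, 0, 0, 1], [0, -1.4, -2.8, 0, 0, 0, 1], [0, -2.1, -4.2, 0, 0, 0, 1], [0, -2.8, -5.6, 0, 0, 0, 1], [0, -3.5, -7, 0, 0, 0, 1]]])

```text
t: 39.23
eef_pos: [0.4327, 0.1745, 0.2357]
tcp_rot: [0.499, 0.502, 0.498, -0.501]
ft_force: [0.1, 0.3, 0.6]
finger_gap: 1.001
```

>>> jog_arm(deltas=[[[0, -0.6, -1.3, 0, 0, 0, 1], [0, -1.2, -2.6, 0, 0, 0, 1], [0, -1.8, -3.8, 0, 0, 0, 1], [0, -2.4, -4.8, 0, 0, 0, 1], [0, -2.6, -5.2, 0, 0, 0, 1]]])

```text
t: 39.65
eef_pos: [0.3674, 0.3061, 0.2355]
tcp_rot: [0.499, 0.501, 0.5, -0.5]
ft_force: [-0.3, 0.0, 0.2]
finger_gap: 1.0
```

>>> jog_arm(deltas=[[[0, 0, 0, 0, 0, 0, 1], [0, 0, 0, 0, 0, 0, 1]]])

```text
t: 39.82
eef_pos: [0.3693, 0.3034, 0.2349]
tcp_rot: [0.499, 0.501, 0.499, -0.501]
ft_force: [-0.3, -0.2, 0.1]
finger_gap: 1.0
```

```bash
python3 - <<'E'
from h import *
delta([.368,.3035,.055],0)
E
```

```text
at [0.3693 0.3034 0.2349] yaw -0.2 gap 1.0 t 39.82 F [-0.3 -0.2  0.1]
delta [7.2, -0.06, -0.0] [-0.03, 0.0, -0.01]
```

>>> jog_arm(deltas=[[[1.4, -0.04, 0, 0, 0, 0, 1], [3, -0.04, 0, 0, 0, 0, 1], [4.6, -0.04, 0, 0, 0, 0, 1], [6.2, -0.04, 0, 0, 0, 0, 1], [7.1, -0.04, 0, 0, 0, 0, 1]]])

```text
t: 40.23
eef_pos: [0.3667, 0.3005, 0.0524]
tcp_rot: [-0.498, -0.5, -0.499, 0.504]
ft_force: [-0.7, -1.2, -0.0]
finger_gap: 1.0
```

>>> jog_arm(deltas=[[[0, 0, 0, 0, 0, 0, 1], [0, 0, 0, 0, 0, 0, 0.8], [0, 0, 0, 0, 0, 0, 0.6], [0, 0, 0, 0, 0, 0, 0.3], [0, 0, 0, 0, 0, 0, 0.3]]])

```text
t: 40.65
eef_pos: [0.3703, 0.3044, 0.0601]
tcp_rot: [0.499, 0.503, 0.498, -0.499]
ft_force: [-1.3, -0.6, 6.0]
finger_gap: 0.631
```

>>> jog_arm(deltas=[[[0, 0, 0, 0, 0, 0, 0.3], [0, 0, 0, 0, 0, 0, 0.3], [0, 0, 0, 0, 0, 0, 0.3], [0, 0, 0, 0, 0, 0, 0.3]]])

```text
t: 40.98
eef_pos: [0.3703, 0.3045, 0.0601]
tcp_rot: [0.5, 0.503, 0.498, -0.499]
ft_force: [-0.9, -0.7, 6.8]
finger_gap: 0.628
```

>>> jog_arm(deltas=[[[-0.8, 0, 0, 0, 0, 0, 0.3], [-1.6, 0, 0, 0, 0, 0, 0.3], [-2.6, 0.6, 0.5, 0, 0, 0, 0.3], [-2.6, 1.7, 1.4, 0, 0, 0, 0.3], [-2.6, 2.8, 2.4, 0, 0, 0, 0.3]]])

```text
t: 41.4
eef_pos: [0.4402, 0.2439, 0.1254]
tcp_rot: [0.501, 0.503, 0.499, -0.498]
ft_force: [-0.5, 0.5, -3.0]
finger_gap: 0.63
```

>>> jog_arm(deltas=[[[0, 0.9, 1.3, 0, 0, 0, 0.3], [0, 1.8, 2.6, 0, 0, 0, 0.3], [0, 2.6, 3.9, 0, 0, 0, 0.3], [0, 3.1, 5, 0, 0, 0, 0.3], [0, 3.2, 5.8, 0, 0, 0, 0.3]]])

```text
t: 41.82
eef_pos: [0.5195, 0.0951, 0.1231]
tcp_rot: [0.499, 0.502, 0.497, -0.501]
ft_force: [0.1, -0.1, -2.7]
finger_gap: 0.628
```

>>> jog_arm(deltas=[[[0, 0.05, 0.3, 0, 0, 0, 0.3], [0, 0.05, 0.5, 0, 0, 0, 0.3], [0, 0.05, 0.5, 0, 0, 0, 0.3], [0, 0.05, 0.5, 0, 0, 0, 0.3]]])

```text
t: 42.15
eef_pos: [0.5181, 0.086, 0.1219]
tcp_rot: [0.499, 0.501, 0.499, -0.501]
ft_force: [0.4, -0.2, -2.6]
finger_gap: 0.631
```

```bash
python3 - <<'E'
from h import *
delta([.523,.0842,.0701],0)
E
```

```text
at [0.5181 0.086  0.1219] yaw -0.24 gap 0.631 t 42.15 F [ 0.4 -0.2 -2.6]
delta [2.07, 0.2, 0.07] [-0.04, -0.0, -0.0]
```

>>> jog_arm(deltas=[[[0.5, 0.18, 0.05, 0, 0, 0, 0.3], [1, 0.18, 0.05, 0, 0, 0, 0.3], [1.5, 0.18, 0.05, 0, 0, 0, 0.3], [1.8, 0.18, 0.05, 0, 0, 0, 0.3], [1.8, 0.18, 0.05, 0, 0, 0, 0.3]]])

```text
t: 42.57
eef_pos: [0.5203, 0.0845, 0.0736]
tcp_rot: [-0.498, -0.499, -0.5, 0.502]
ft_force: [-0.2, 0.2, -4.2]
finger_gap: 0.626
```

>>> jog_arm(deltas=[[[0.05, 0, 0, 0, 0, 0, 0.3], [0.1, 0, 0, 0, 0, 0, 0.3], [0.15, 0, 0, 0, 0, 0, 0.3], [0.15, 0, 0, 0, 0, 0, 0.3], [0.15, 0, 0, 0, 0, 0, 0.3]]])

```text
t: 42.98
eef_pos: [0.5232, 0.084, 0.0736]
tcp_rot: [0.499, 0.501, 0.499, -0.501]
ft_force: [-0.8, -0.3, -2.6]
finger_gap: 0.629
```

>>> jog_arm(deltas=[[[0.04, 0, 0, 0, 0, 0, 0.3], [0.08, 0, 0, 0, 0, 0, 0.3], [0.08, 0, 0, 0, 0, 0, 0.3], [0.08, 0, 0, 0, 0, 0, 0.3]]])

```text
t: 43.32
eef_pos: [0.5228, 0.084, 0.071]
tcp_rot: [-0.499, -0.501, -0.499, 0.501]
ft_force: [-0.8, -0.4, -2.2]
finger_gap: 0.626
```

>>> jog_arm(deltas=[[[0.04, 0, 0, 0, 0, 0, 0.3], [0.07, 0, 0, 0, 0, 0, 0.3], [0.07, 0, 0, 0, 0, 0, 0.3], [0.07, 0, 0, 0, 0, 0, 0.3]]])

```text
t: 43.65
eef_pos: [0.5232, 0.084, 0.0703]
tcp_rot: [0.499, 0.501, 0.499, -0.501]
ft_force: [-3.5, -0.2, 5.4]
finger_gap: 0.627
```

>>> jog_arm(deltas=[[[0, 0, 0, 0, 0, 0, 0.7], [0, 0, 0, 0, 0, 0, 0.9], [0, 0, 0, 0, 0, 0, 1], [0, 0, 0, 0, 0, 0, 1], [0, 0, 0, 0, 0, 0, 1]]])

```text
t: 44.07
eef_pos: [0.523, 0.084, 0.0693]
tcp_rot: [0.499, 0.501, 0.499, -0.501]
ft_force: [0.3, -0.1, 0.4]
finger_gap: 1.0
```

>>> jog_arm(deltas=[[[-0.5, 0, 0, 0, 0, 0, 1], [-2, 0, 0, 0, 0, 0, 1], [-3.6, 0, 0, 0, 0, 0, 1], [-5.2, 0, 0, 0, 0, 0, 1], [-6.8, 0, 0, 0, 0, 0, 1]]])

```text
t: 44.48
eef_pos: [0.5225, 0.084, 0.2422]
tcp_rot: [0.499, 0.501, 0.499, -0.501]
ft_force: [0.6, -0.5, -0.2]
finger_gap: 1.0
```

>>> jog_arm(deltas=[[[-1, 0, 1.2, 0, 0, 0, 1], [-2.2, 0, 2.4, 0, 0, 0, 1], [-3.4, 0, 3.6, 0, 0, 0, 1], [-4.6, 0, 4.8, 0, 0, 0, 1], [-5.6, 0, 6, 0, 0, 0, 1]]])

```text
t: 44.9
eef_pos: [0.5217, -0.0669, 0.3828]
tcp_rot: [0.5, 0.502, 0.498, -0.5]
ft_force: [1.3, -1.2, -1.0]
finger_gap: 1.001
```

>>> jog_arm(deltas=[[[0, 0, 0.7, 0, 0, 0, 1], [0, 0, 0.7, 0, 0, 0, 1], [0, 0, 0.7, 0, 0, 0, 1]]])

```text
t: 45.15
eef_pos: [0.5219, -0.084, 0.3802]
tcp_rot: [0.499, 0.502, 0.498, -0.501]
ft_force: [-0.5, 0.3, -0.2]
finger_gap: 1.004
```

```bash
python3 - <<'E'
from h import *
delta([.53,-.08,.38],0)
c=snap("wrist","w8")
E
```

```text
at [ 0.5219 -0.084   0.3802] yaw -0.38 gap 1.004 t 45.15 F [-0.5  0.3 -0.2]
delta [0.01, 0.32, -0.16] [-0.06, -0.0, -0.01]
```

View pics/w8.png

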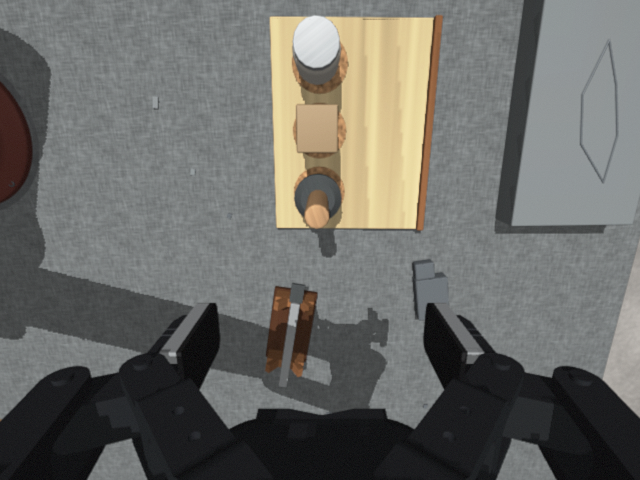

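```bash
python3 - <<'E'
from h import *
c=load("pics/w8.npz");hsv=cv2.cvtColor(c["color"],cv2.COLOR_RGB2HSV)
H,Sa,V=[hsv[:,:,i].astype(int) for i in range(3)]
for n,m,roi,z in [("mallet",(H<18)&(Sa>90)&(V>100),(203,232,300,331),.184),("jar",(Sa<30)&(V>170),(10,72,288,345),.114)]:
    k=np.zeros(m.shape,bool);k[roi[0]:roi[1],roi[2]:roi[3]]=1;print(n,fit(c,m&k,z)[0])
S=ray(c,[[296,104],[337,104],[338,152],[297,152]],.129)[:,:2];print("stone",S.mean(0).round(4),"angle",np.degrees(np.arctan2(*(S[1]-S[0]+S[2]-S[3])[::-1])).round(1))
from station import hand_in
print(hand_in())
E
```

```text
mallet (array([516.3, -84.2]), array([24.2, 23.8]), 89.49)
jar (array([517.1,  86. ]), array([47.3, 47.1]), 89.5)
stone [ 0.5178 -0.0011] angle -0.5
the job is handed in; nothing more can be done
None
```

The job is done and handed in at about 45 s of the 144 s allowed. No verdict is reported, so the results below are from my own checks.

**What I did:** I moved the jar, honing stone and mallet upright onto the mat with the chisel still on the tray. I then laid the chisel in the rest, and returned the mallet, stone and jar to their own pads.

| Check | Result |
|---|---|
| Three together on the mat | Side view showed all three standing upright |
| Chisel in the rest | About 1 mm off centre lengthwise and 2 mm sideways, flat in both notches, released |
| Mallet | (0.516, −0.084) m, against (0.518, −0.084) at the start |
| Honing stone | (0.518, −0.001) m, against (0.520, −0.001) at the start; turned about 0.5° |
| Jar | (0.517, 0.086) m, against (0.521, 0.084) at the start |
| Robot | Gripper open, clear above the scene and touching nothing |

- **Small disagreement:** all three sit 2–4 mm lower in x than at the start, probably mostly the camera's roughly 2 mm error. This is well inside the 15 mm allowed.
- **Not measured:** the offcut was in its place in the last picture and the brush when last in view, but I did not measure either at the end.

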